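# Face the chilli jar to the yard for the evening counter

### The arm

A 6-joint arm with a two-finger parallel gripper is mounted at the origin on the work surface. World frame = base frame: x ahead of the robot, y to its left, z up, the work surface at z = 0. Lengths are in m, angles in rad, forces in N, time in s.
With the tool pointing down it reaches from about 0.35 to 0.975 m from the base axis. Payload 4.9 kg.
Tool frame: the origin (TCP) lies at the very end of the fingers, on their centre line; the grasp point (between the pads) lies 19 mm behind it (manip.hold_point_z is the distance from the TCP to the grasp point, in m); z points along the fingers, y is the direction in which the jaws open and shut (so a half turn about z gives the same grasp; the last joint's range is limited). The gripper opens to 85 mm and grips with 20 to 120 N. Pads are 22 mm wide; open, the fingers measure 114 mm over their backs; the gripper's body (76 mm by 85 mm) begins 54 mm behind the grasp point. The pads swing forward as they close: fully open they stand 13 mm farther back than shut.
Start: joints at [1.22, 0.053, 1.613, -0, 1.476, -0.119], TCP at [0.144, 0.608, 0.231] pointing down, gripper open.
Joint ranges: [-3.01, 3.01], [-1.01, 2.22], [0.06, 2.58], [-1.02, 4.17], [0.09, 2.62], [-3.14, 3.14]. Speed limits (rad/s): [2.57, 2.57, 3.14, 3.14, 3.14, 3.14].

### API

Orientations are given as a unit quaternion [w, x, y, z].
In Python, from plant import manip gives the robot as it stands. The module is installed in compiled form; this text tells all that it offers.
- The arm moves only by the shell command python3 -m creep 'ROWS'. ROWS is JSON, a list of rows, each a list of 7 numbers: the turn, a rotation vector about the tool's x, y, z in degrees, then the shift along the tool's x, y, z in m, then the opening, from 0 (shut) to 1 (fully open). In form: [[ax, ay, az, tx, ty, tz, jaw], ...]. A call has 1 to 20 rows; each row shifts and turns the commanded pose from where the row before left it, along the tool's axes as they then stand; what a row does not reach is not made up. A row lasts 1/12 s, in which the tool goes at most 41.7 mm and 7.16 degrees, less where a joint would pass 70% of its speed; a pose out of reach is approached as far as the arm can. A call is refused whole if a number of a shift passes 0.0417 or a number of a turn 7.16, either way. A call with a gripper value outside its range is refused whole. The fingers move at their own pace and stop on an object; the grip force is fixed at half the most. Time passes only in rows, so rows that do not move let the fingers close. It gives the time, the measured TCP pose, the force and the opening at its end, in the units of the state.
- manip.state(): the state, without advancing time (a new reading comes with each control period).
- manip.grab_frame(name): name is "scene" or "side" or "wrist"; returns the picture (384x512x3 uint8, blue, green, red); there is no depth.
- manip.get_calibration(name): a dict with "fx", "fy", "cx", "cy" (pixels), "dist" ([k1, k2, p1, p2, k3] as OpenCV has them; the pictures are not rectified), "xyz" and "attitude" of the camera in the world. Camera axes: x right, y down, z forward; pixel columns grow to the right and rows downward; lengths in m; the calibration is good to about 2 mm. A picture is of the moment at which its call begins: read the wrist's pose just before it. get_calibration takes no time and is no camera call; for the wrist camera it gives the pose at the moment of the call.
- manip.job_done(): hands the job in, once; it reports no verdict.
Trained networks look in the newest picture that a camera, given by its name, has taken for a name from the list of things; names that differ only in an ending like _2 or _b are one class to them, and where a whole thing is asked for, a point or a joint stands for the part that bears it (a point fixed in the world has none). Each returns a list of dicts, best first, with "confidence" (0 to 1); they miss things now and then, are a little off and sometimes report something else, mostly with a low value. They report only what shows in the picture. A call takes as long as a camera call.
- manip.cut_out(target, camera): "pixels" (384x512 bool, what is visible of it) and "rect" ([left, top, right, bottom] in pixels, round what is visible of it).
The state is a dict: "time": time; "joint_pos": joint angles; "joint_vel": joint speeds; "joint_efforts": joint torques, N m; "tool_pos": TCP position; "tool_rot": TCP orientation; "contact_force": force on the tool from outside, world axes, zero at the start; "ft_torque": the same for the moment, N m; "gripper_width": opening from 0.0 (shut) to 1.0 (fully open).
Only numpy, scipy, OpenCV 4.12 (cv2) and the standard library are available. Lean on these libraries where they do the work, as an engineer would, in place of code of your own. Each camera call takes 0.05 s, during which the arm holds its last target.

### The job

Get the chilli jar ready for this evening's customers in the yard: first clear the wooden spoon off its lid and the white enamel mug from in front of it, setting both down in the pink basket without dropping the mug. The jar is too wide to grip, so roll it round by the lid's edge with a fingertip, without lifting it out of its well in the tray or tipping it, until its paper label faces squarely out over the tray's long yard-side edge. Switch the lantern fully on so that the label is lit, and leave the other things on the bench where they are.

Things in the scene. Friction and masses are not known exactly. Their poses are not given: they have to be found in the camera images.
- jar_lid (a point): centre of the top face of the chilli jar's flat red lid (lid 100 mm across, 28 mm deep). Squat glass jar of red dried chillies, 110 mm across, 118 mm tall (base 118 mm below this point), about 0.65 kg, free to turn in a round well of the tray. x axis: the way the label faces; z: up, the jar's own axis. The lid grips like ordinary plastic (friction 0.6)
- jar_label (a point): middle of the cream paper label with a red chilli picture on the chilli jar's side, on the glass 55 mm from the jar's axis, 48 mm above its base; 56 mm tall, spanning about 45 degrees each way. A cream paper seal strip 18 mm wide runs up from its middle and 20 mm onto the lid's top, so the label's side shows from above. x axis: outward, the way the label faces
- tray: white enamel tray fixed on the bench, 145 x 275 x 16 mm, blue edges; origin at the centre of its underside. Two round wells side by side along y, 114 mm across, 10 mm deep (floor 6 mm above the bench): a jar has about 2 mm of play all round. x axis: from the robot's side towards the yard, square to the long yard-side edge, which is the front; y along its length
- tray_chilli_well (a point): centre of the floor of the tray's well (the one at y = +65 mm of the tray) in which the chilli jar stands and must stay; axes as the tray's
- spoon_grip (a point): wooden spoon 198 mm long, 45 g, lying across the chilli jar's lid at the start; this point is on its straight handle near the centre of mass, half-way up (7 mm above what it lies on). The handle, 14 mm wide and 14 mm thick, reaches from 100 mm behind to 35 mm ahead of it. x axis: from handle to bowl (oval, centre 64 mm ahead, 48 mm wide, 17 mm thick)
- mug_centre (a point): white enamel mug with a dark blue rim, upright, 66 mm across and 75 mm tall, wall 4 mm, 0.14 kg, standing on the bench at the yard side of the chilli jar, in front of the tray; this point is on its axis half-way up. z up; its handle sticks out to 66 mm from the axis along the mug's +y
- basket_floor (a point): centre of the inner floor (5 mm above the bench) of the loose pink plastic lattice basket, open on top: 280 mm along its x, 220 mm along its y, 95 mm tall, walls 5 mm (inside 270 x 210 mm), 0.45 kg
- lantern: blue battery lantern fixed on the bench, left or right of the tray, the basket on the other side. Case 100 mm (x) by 210 mm (y), 60 mm tall; origin at the centre of its underside. On its top, at y = -58 mm, a clear chimney (radius 45 mm, 190 mm tall, wire bail to 230 mm); at y = +70 mm a toggle switch
- toggle_tip (a point): centre of the red ball (17 mm across) on the end of the lantern's steel toggle lever (9 mm thick), 46 mm from its pivot
- toggle_pivot (a point): the fixed pivot of the toggle lever, 66 mm above the bench; x axis: the direction in which the lever is thrown to switch on (the lantern's x, from the robot's side towards the yard)
- toggle (a joint): angle of the toggle lever: 0 = off, leaning 0.5 rad from vertical to the lantern's -x; 1.0 rad = fully on, leaning 0.5 rad to its +x, at its stop. It stays where it is left; about 1.1 N at the ball moves it
- peanut_jar: bystander: jar of the same width, 105 mm tall, white lid, in the tray's other well (65 mm from the tray's middle the other way), origin at the centre of its base
- sauce_bottle: bystander: red sauce bottle, 58 mm across, 165 mm tall, origin at the centre of its base
- tea_tin: bystander: round yellow tea tin with brass lid, 82 mm across, 111 mm tall, origin at the centre of its base
- chilli_jar: the same jar, origin at the centre of its base, axes as the lid's. Too wide for most grippers; it turns by friction: a fingertip pressed lightly (5 to 15 N) on the lid's top near its edge, led round the jar's axis, carries it along. Its glass foot (80 mm across) slides easily on the enamel (friction about 0.15). A hard sideways push high on its side tips it
- spoon: the same spoon; origin 7 mm below the grip point, same axes
- mug: the same mug; origin at the centre of its base, same axes

How it is judged:
On the way, in this order (a step that is already met when the one before it is completed fails the run):
1. the spoon and the mug are both set down in the pink basket and let go (x of spoon_grip in the frame of basket_floor between -0.135 and 0.135 m and y of spoon_grip in the frame of basket_floor between -0.105 and 0.105 m and z of spoon_grip in the frame of basket_floor below 0.095 m and x of mug_centre in the frame of basket_floor between -0.135 and 0.135 m and y of mug_centre in the frame of basket_floor between -0.105 and 0.105 m and z of mug_centre in the frame of basket_floor below 0.075 m and contact force between the fingers and spoon below 0.1 N and contact force between the fingers and mug below 0.1 N), for 0.2 s.
2. a finger is on the chilli jar to turn it (contact force between the fingers and chilli_jar above 0.3 N), for 0.1 s.
3. the chilli jar has been turned in its well until the label faces the yard side of the tray (angle between the x axis of jar_lid and the x axis of tray, either way round below 0.26 rad and x of jar_label in the frame of tray above 0.03 m), for 0.2 s.
At the end, for the whole second after the job is handed in: Chilli jar upright, at rest in its well, label within 15 degrees of square to the tray's yard-side edge; spoon and mug at rest inside the upright pink basket, not up on its rim; lantern toggle past 0.85 of 1.0 rad (all of step 3 and angle between jar_lid's own z axis and vertical below 0.06 rad and z of jar_lid in the frame of tray_chilli_well below 0.124 m and horizontal distance between jar_lid and tray_chilli_well below 0.012 m and angular speed of chilli_jar below 0.1 rad/s and x of spoon_grip in the frame of basket_floor between -0.135 and 0.135 m and y of spoon_grip in the frame of basket_floor between -0.105 and 0.105 m and z of spoon_grip in the frame of basket_floor below 0.095 m and x of mug_centre in the frame of basket_floor between -0.135 and 0.135 m and y of mug_centre in the frame of basket_floor between -0.105 and 0.105 m and z of mug_centre in the frame of basket_floor below 0.075 m and linear speed of each of mug, spoon below 0.05 m/s and angle between basket_floor's own z axis and vertical below 0.1 rad and value of joint toggle above 0.85 rad); the robot touches nothing.
It fails at once if the chilli jar is tipped by more than 0.3 rad (angle between jar_lid's own z axis and vertical above 0.3 rad).
It fails at once if the chilli jar is lifted out of its well (z of jar_lid in the frame of tray_chilli_well above 0.133 m).
It fails at once if the mug is dropped or thrown: it moves faster than 1.1 m/s (a fall of about 60 mm) with no finger on it (linear speed of mug above 1.1 m/s and contact force between the fingers and mug below 0.05 N).
It fails at once if a bystander (peanut jar, sauce bottle or tea tin) is moved by more than 30 mm (distance of any of peanut_jar, sauce_bottle, tea_tin from where it was at the start of the episode above 0.03 m).
It also fails if it takes over 70 s, if anything falls off the work surface, if the arm or the gripper's body presses on something with over 40 N, if the wrist force passes 120 N, or if a joint passes its speed limit or range.

## Working session

There is one attempt and no reset: what is moved stays moved. The work goes in short steps, Python scripts to look and compute and a shell command to move; the robot and the scene stay as the last step left them, time stands still between calls to the robot, and variables do not carry over. Pictures are saved under pics/ and viewed, and the job is handed in when it is done.

```bash
mkdir -p pics; ls; python3 - <<'E'
from plant import manip
import cv2,numpy as np
s=manip.state()
for k,v in s.items(): print(k,np.round(v,3))
for n in ("scene","side","wrist"):
    c=manip.get_calibration(n); print(n,{k:np.round(v,4).tolist() for k,v in c.items()})
    cv2.imwrite(f"pics/{n}0.png",manip.grab_frame(n))
print(manip.hold_point_z)
E
```

```text
pics
time 0.0
joint_pos [ 1.22   0.053  1.614  0.     1.476 -0.119]
joint_vel [ 0.001  0.001 -0.     0.001 -0.     0.   ]
joint_efforts [ 0.0000e+00 -3.9367e+01 -3.7018e+01 -0.0000e+00  7.0000e-03  0.0000e+00]
tool_pos [0.143 0.608 0.23 ]
tool_rot [-0.     0.116  0.993 -0.001]
contact_force [ 0.379 -0.011 -0.882]
ft_torque [ 0.021  0.007 -0.001]
gripper_width 1.0
scene {'fx': 375.423, 'fy': 375.423, 'cx': 255.6389, 'cy': 189.7071, 'dist': [-0.0635, 0.0, 0.0, 0.0, 0.0], 'xyz': [0.9618, 0.7377, 0.647], 'attitude': [-0.1105, 0.2182, 0.8582, -0.4513]}
side {'fx': 389.6141, 'fy': 389.6141, 'cx': 253.4432, 'cy': 191.4459, 'dist': [-0.053, 0.0, 0.0, 0.0, 0.0], 'xyz': [0.3116, -0.7762, 0.6538], 'attitude': [-0.4797, 0.8626, -0.1354, 0.0862]}
wrist {'fx': 333.8796, 'fy': 333.8796, 'cx': 254.2757, 'cy': 190.6456, 'dist': [0.0312, 0.0, 0.0, 0.0, 0.0], 'xyz': [0.0727, 0.6249, 0.3723], 'attitude': [0.114, 0.7752, 0.615, 0.0887]}
0.0187
```

View pics/scene0.png

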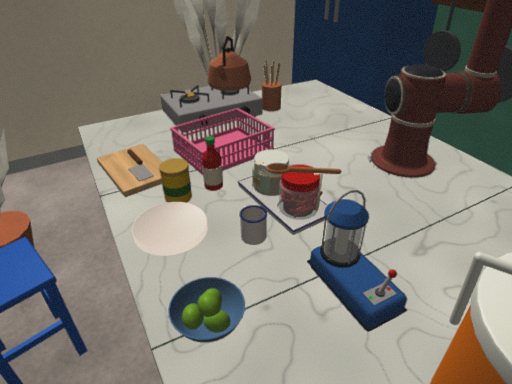

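View pics/side0.png

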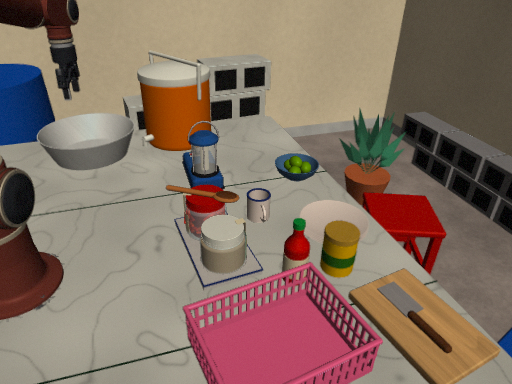

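View pics/wrist0.png

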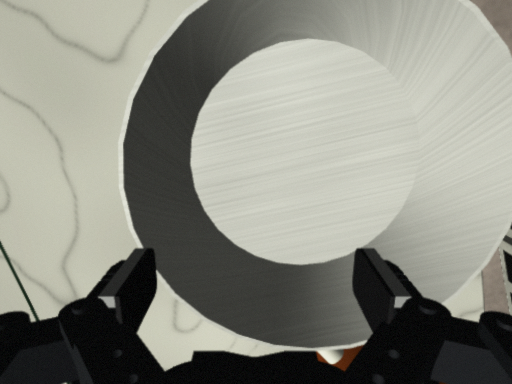

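```bash
cat > h.py <<'E'
from plant import manip
import cv2,numpy as np,sys
from scipy.spatial.transform import Rotation as R
def cam(n):
    c=manip.get_calibration(n); K=np.array([[c['fx'],0,c['cx']],[0,c['fy'],c['cy']],[0,0,1.]])
    q=c['attitude']; return K,np.array(c['dist'],float),np.array(c['xyz'],float),R.from_quat([q[1],q[2],q[3],q[0]]).as_matrix()
def rays(C,uv):
    K,d,p,M=C
    u=cv2.undistortPoints(np.array(uv,float).reshape(-1,1,2),K,d).reshape(-1,2)
    return np.c_[u,np.ones(len(u))]@M.T
def onz(C,uv,z):
    r=rays(C,uv); return C[2]+r*((z-C[2][2])/r[:,2])[:,None]
def proj(C,X):
    K,d,p,M=C
    X=np.array(X,float).reshape(-1,3)
    rv,_=cv2.Rodrigues(M.T); return cv2.projectPoints(X,rv,-M.T@p,K,d)[0].reshape(-1,2)
def big(n,f,crop=None,im=None):
    im=manip.grab_frame(n) if im is None else im
    if crop: l,t,r,b=crop; im=im[t:b,l:r]
    s=min(800/im.shape[1],600/im.shape[0]); cv2.imwrite(f,cv2.resize(im,None,fx=s,fy=s,interpolation=cv2.INTER_CUBIC)); print(f,'scale',s)
E
python3 - <<'E'
from h import *
im={}
for n in ("scene","side"):
    im[n]=manip.grab_frame(n)
    masks={}
    for t in ["jar_lid","jar_label","tray","spoon","mug","basket_floor","lantern","toggle_tip","peanut_jar","sauce_bottle","tea_tin"]:
        for r in manip.cut_out(t,n)[:1]:
            m=np.asarray(r['pixels']); ys,xs=np.nonzero(m)
            print(n,t,round(r['confidence'],2),np.round(r['rect']),m.sum(),'cen',xs.mean().round(1),ys.mean().round(1))
            masks[t]=m
    np.savez(f"m_{n}.npz",**masks)
    cv2.imwrite(f"{n}.png",im[n])
big("scene","pics/sc_crop.png",(160,90,420,330),im["scene"])
big("side","pics/si_crop.png",(150,110,400,384),im["side"])
E
```

```text
scene jar_lid 0.84 [280. 162. 322. 220.] 1857 cen 299.5 193.0
scene jar_label 0.88 [277. 161. 325. 222.] 1806 cen 299.5 193.7
scene tray 0.89 [236. 173. 328. 232.] 1240 cen 281.6 208.6
scene spoon 0.72 [239. 206. 272. 246.] 984 cen 252.9 224.4
scene mug 0.98 [238. 207. 270. 245.] 936 cen 253.0 224.0
scene basket_floor 0.86 [170. 106. 274. 174.] 4094 cen 223.2 137.9
scene lantern 0.67 [307. 191. 408. 330.] 6906 cen 354.6 266.2
scene toggle_tip 0.73 [379. 272. 392. 294.] 139 cen 387.9 279.8
scene peanut_jar 0.77 [250. 152. 289. 191.] 1079 cen 267.0 170.9
scene sauce_bottle 0.6 [201. 136. 222. 194.] 866 cen 211.6 166.0
scene tea_tin 0.92 [159. 156. 195. 205.] 1231 cen 175.2 179.9
side jar_lid 0.97 [182. 182. 229. 241.] 1299 cen 200.7 209.3
side jar_label 0.66 [184. 186. 229. 240.] 1339 cen 200.8 209.6
side tray 0.82 [175. 219. 261. 289.] 1632 cen 215.9 263.2
side spoon 0.79 [165. 183. 236. 206.] 506 cen 207.2 193.5
side mug 0.96 [248. 187. 270. 222.] 744 cen 258.1 204.9
side basket_floor 0.59 [184. 265. 381. 384.] 16435 cen 282.2 334.4
side lantern 0.83 [181. 124. 223. 188.] 1868 cen 202.5 158.5
side toggle_tip 0.21 [245. 189. 270. 224.] 758 cen 258.0 204.9
side peanut_jar 0.56 [202. 217. 247. 276.] 2415 cen 223.2 243.7
side sauce_bottle 0.74 [283. 218. 312. 281.] 1081 cen 296.1 249.0
side tea_tin 0.73 [320. 220. 361. 278.] 1815 cen 339.0 248.0
pics/sc_crop.png scale 2.5
pics/si_crop.png scale 2.18978102189781
```

```bash
python3 -c "
from plant import manip
print(manip.state()['time'])"
```

```text
1.35
```

View pics/sc_crop.png

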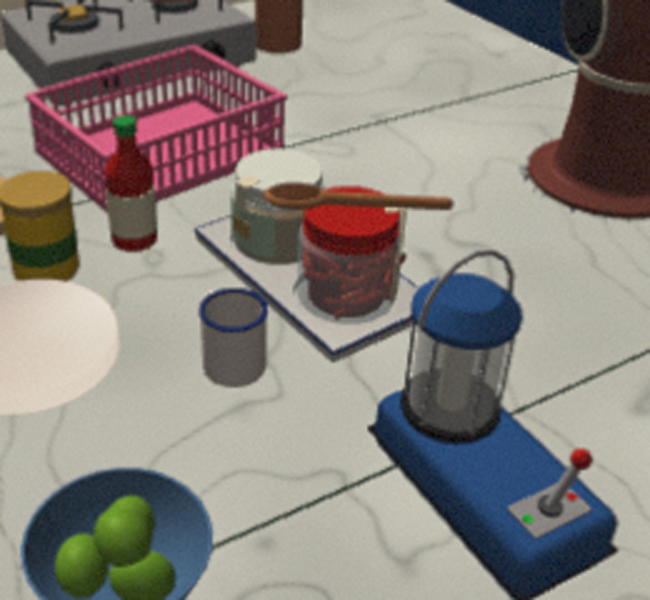

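View pics/si_crop.png

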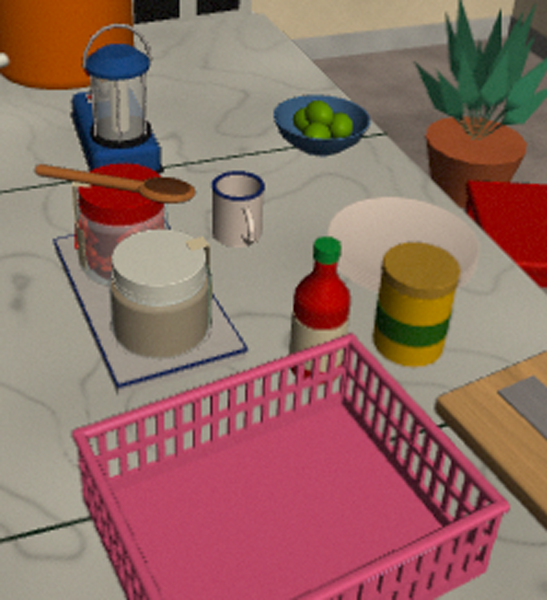

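```bash
python3 - <<'E'
from h import *
S=cam("scene");D=cam("side")
sc=lambda a:np.array(a)/2.5+[160,90]
sd=lambda a:np.array(a)/2.18978+[150,110]
def pr(n,C,uv,z): print(n,np.round(onz(C,uv,z)[:,:2],3).tolist())
pr("tray sc",S,sc([[335,355],[197,232],[415,312]]),.016)
pr("tray sd",D,sd([[120,388],[245,350],[57,240]]),.016)
pr("basket sd",D,sd([[78,435],[348,340],[505,505]]),.095)
pr("basket sc",S,sc([[30,97],[195,48],[285,98],[100,158]]),.095)
pr("mug sc",S,sc([[234,310]]),.075)
pr("mug sd",D,sd([[239,186]]),.075)
pr("mug handle sd",D,sd([[248,225]]),.0375)
pr("toggle",S,sc([[581,459]]),.106)
pr("togglebase",S,sc([[548,512]]),.062)
pr("lantern sc bottom",S,sc([[370,430],[525,597],[615,550]]),.0)
pr("lid sc L/R",S,sc([[303,215],[399,215]]),.124)
pr("lid sd L/R",D,sd([[78,192],[166,192]]),.124)
pr("pea sc",S,sc([[279,168]]),.111)
pr("pea sd",D,sd([[161,255]]),.111)
pr("bottle sc/sd",S,sc([[125,120]]),.165);pr("",D,sd([[326,240]]),.165)
pr("tin",S,sc([[37,190]]),.111);pr("",D,sd([[420,268]]),.111)
pr("spoon sc end,bowl",S,sc([[452,203],[265,197]]),.131)
pr("spoon sd end,bowl",D,sd([[37,169],[194,190]]),.131)
E
```

```text
tray sc [[0.537, 0.145], [0.56, -0.126], [0.423, 0.128]]
tray sd [[0.418, -0.153], [0.558, -0.138], [0.397, 0.122]]
basket sd [[0.359, -0.273], [0.627, -0.234], [0.663, -0.444]]
basket sc [[0.663, -0.428], [0.391, -0.471], [0.361, -0.255], [0.641, -0.22]]
mug sc [[0.627, 0.096]]
mug sd [[0.628, 0.089]]
mug handle sd [[0.629, 0.054]]
toggle [[0.498, 0.424]]
togglebase [[0.524, 0.427]]
lantern sc bottom [[0.556, 0.237], [0.553, 0.449], [0.456, 0.452]]
lid sc L/R [[0.518, 0.046], [0.431, 0.094]]
lid sd L/R [[0.42, 0.056], [0.517, 0.027]]
pea sc [[0.479, -0.07]]
pea sd [[0.485, -0.071]]
bottle sc/sd [[0.625, -0.168]]
 [[0.628, -0.165]]
tin [[0.739, -0.159]]
 [[0.737, -0.172]]
spoon sc end,bowl [[0.376, 0.111], [0.541, 0.006]]
spoon sd end,bowl [[0.381, 0.109], [0.546, 0.012]]
```

```bash
python3 -m creep '[[0,0,-6.65,0,0,0,0],[0,0,-6.65,0,0,0,0],[0,0,0,-0.033,-0.021,0,0],[0,0,0,-0.033,-0.021,0,0],[0,0,0,-0.033,-0.021,0,0],[0,0,0,-0.033,-0.021,0,0],[0,0,0,-0.033,-0.021,0,0],[0,0,0,-0.033,-0.021,0,0],[0,0,0,-0.033,-0.021,0,0],[0,0,0,-0.033,-0.021,0,0],[0,0,0,0,0,0,0],[0,0,0,0,0,0,0]]'
python3 - <<'E'
from h import *
C=cam("wrist");im=manip.grab_frame("wrist");cv2.imwrite("w1.png",im)
s=manip.state();print(s['time'],np.round(s['tool_pos'],4),np.round(s['tool_rot'],3),s['gripper_width'])
K,d,p,M=C;print(p,M.round(3))
np.savez("w1.npz",K=K,d=d,p=p,M=M)
print('tcp px',proj(C,[s['tool_pos']]))
for r in manip.cut_out("toggle_tip","wrist"): print(r['confidence'],r['rect'])
big("wrist","pics/w1.png",None,im)
E
```

```text
time: 2.35
tool_pos: [0.4091, 0.4392, 0.2313]
tool_rot: [-0.0, 0.002, 1.0, 0.0]
contact_force: [-0.8, -0.1, 0.2]
gripper_width: -0.004
2.4 [0.408  0.44   0.2312] [-0.     0.001  1.     0.   ] 0.000260623794506593
[0.3364658  0.43947176 0.37337366] [[ 0.002  0.958  0.286]
 [ 1.    -0.001 -0.001]
 [-0.     0.286 -0.958]]
tcp px [[255.79480703 250.2820197 ]]
pics/w1.png scale 1.5625
```

View pics/w1.png

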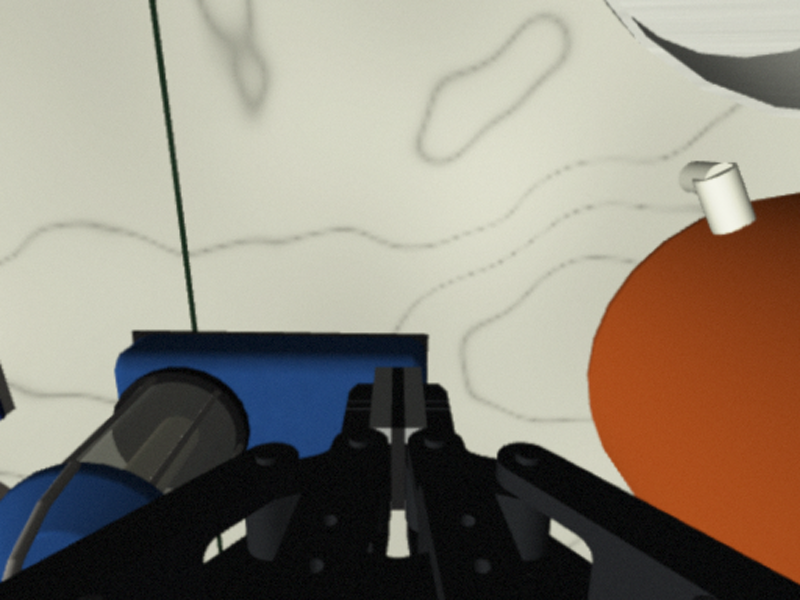

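```bash
python3 - <<'E'
from h import *
C=cam("wrist")
f=lambda a:np.array(a)/1.5625
print(onz(C,f([[133,331],[427,334]]),0),onz(C,f([[120,365],[427,365]]),.06))
print('cooler',onz(C,f([[588,375]]),0),onz(C,f([[588,375]]),.2))
S=cam("scene")
im=cv2.imread("scene.png");big("scene","pics/tog.png",(300,180,430,340),im)
E
```

```text
[[0.47230824 0.24118309 0.        ]
 [0.47443873 0.46339892 0.        ]] [[0.47352025 0.26173242 0.06      ]
 [0.47346366 0.46012028 0.06      ]]
cooler [[0.50795983 0.58902995 0.        ]] [[0.41509106 0.50950827 0.2       ]]
pics/tog.png scale 3.75
```

View pics/tog.png

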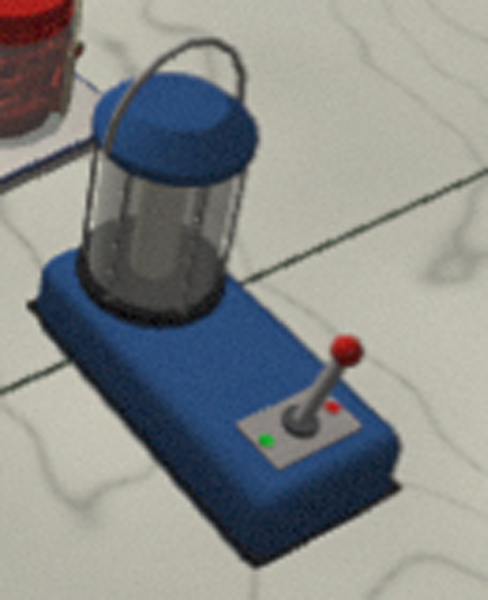

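```bash
python3 -m creep '[[0,0,0,-0.02,-0.016,0.035,0],[0,0,0,0,0,0.036,0],[0,0,0,0,0,0.036,0],[0,0,0,0,0,0.036,0],[0,0,0,0,0,0,0],[0,0,0,-0.025,0,0,0],[0,0,0,-0.025,0,0,0],[0,0,0,-0.025,0,0,0],[0,0,0,0,0,0,0]]'
python3 - <<'E'
from h import *
big("scene","pics/tog2.png",(300,130,460,340))
E
```

```text
time: 3.2
tool_pos: [0.5054, 0.4266, 0.093]
tool_rot: [0.003, -0.0, 1.0, 0.001]
contact_force: [-0.5, -1.2, 0.1]
gripper_width: -0.001
pics/tog2.png scale 2.857142857142857
```

View pics/tog2.png

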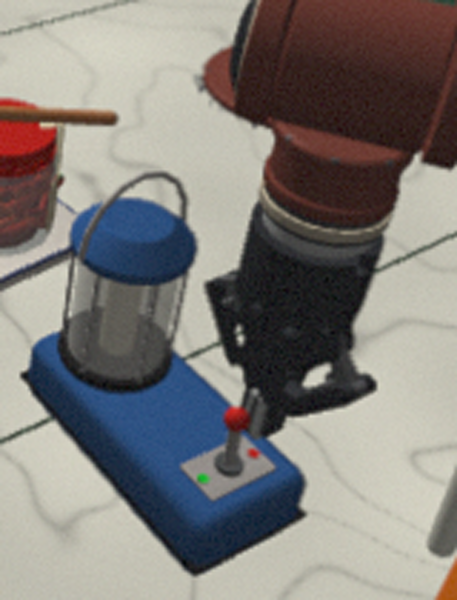

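```bash
python3 -m creep '[[0,0,0,-0.01,0,0,0],[0,0,0,-0.008,0,0,0],[0,0,0,0,0,0,0]]'; python3 -m creep '[[0,0,0,-0.006,0,0,0],[0,0,0,0,0,0,0]]'
```

```text
time: 3.5
tool_pos: [0.5201, 0.4255, 0.0902]
tool_rot: [0.0, -0.0, 1.0, 0.0]
contact_force: [-1.4, 0.6, 1.0]
gripper_width: 0.003
time: 3.67
tool_pos: [0.5214, 0.4255, 0.0897]
tool_rot: [-0.006, -0.0, 1.0, -0.001]
contact_force: [-14.7, -0.9, 9.5]
gripper_width: 0.003
```

```bash
python3 -m creep '[[0,0,0,0.035,0,0,0],[0,0,0,0.035,0,-0.02,0],[0,0,0,0.03,0,-0.04,0],[0,0,0,0.01,-0.03,-0.04,0.4],[0,0,0,0,-0.04,-0.04,0.4],[0,0,0,0,-0.04,-0.04,0.4],[0,0,0,0,-0.04,-0.01,0.4],[0,0,0,0,-0.04,0,0.4],[0,0,0,0,-0.04,0,0.4],[0,0,0,0,-0.04,0,0.4],[0,0,0,0,-0.04,0,0.4],[0,0,0,0,-0.035,0,0.4],[0,0,0,0,0,0,0.4],[0,0,0,0,0,0,0.4]]'
cat >> h.py <<'E'
def shot(n,f,crop=None):
    C=cam(n); im=manip.grab_frame(n); cv2.imwrite(f+".png",im); np.savez(f+".npz",K=C[0],d=C[1],p=C[2],M=C[3]); s=manip.state()
    print('t',round(s['time'],2),np.round(s['tool_pos'],4),np.round(s['tool_rot'],3),np.round(s['contact_force'],1),round(s['gripper_width'],3)); big(n,"pics/"+f+".png",crop,im); return C
def load(f):
    z=np.load(f+".npz"); return z['K'],z['d'],z['p'],z['M']
E
python3 - <<'E'
from h import *
shot("wrist","w2"); shot("scene","s2",(290,180,450,340))
E
```

```text
time: 4.83
tool_pos: [0.4229, 0.1051, 0.245]
tool_rot: [0.001, 0.002, 1.0, 0.0]
contact_force: [-0.2, 1.1, -0.8]
gripper_width: 0.399
t 4.88 [0.4228 0.1062 0.2449] [0.001 0.001 1.    0.   ] [0.8 0.7 0.7] 0.404
pics/w2.png scale 1.5625
t 4.93 [0.4227 0.1069 0.2448] [ 0. -0.  1.  0.] [ 0.6 -0.5  0.4] 0.406
pics/s2.png scale 3.75
```

View pics/w2.png

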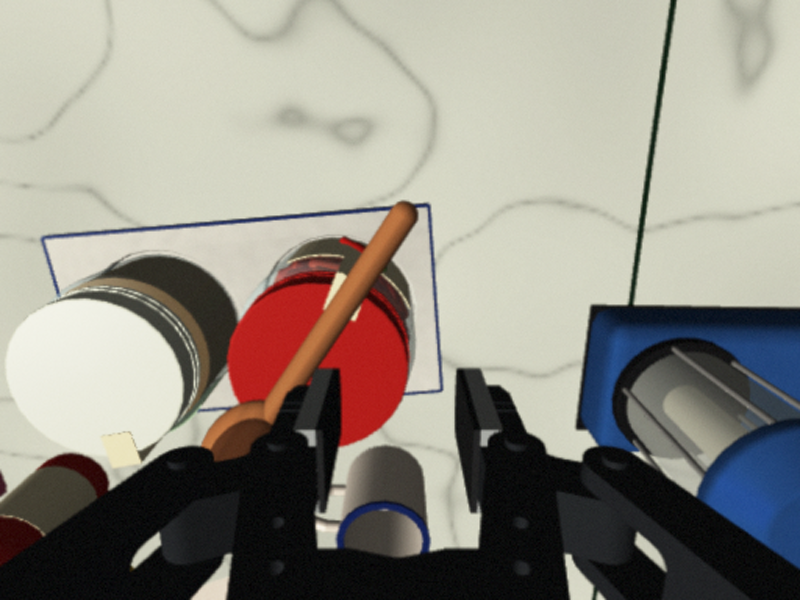

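View pics/s2.png

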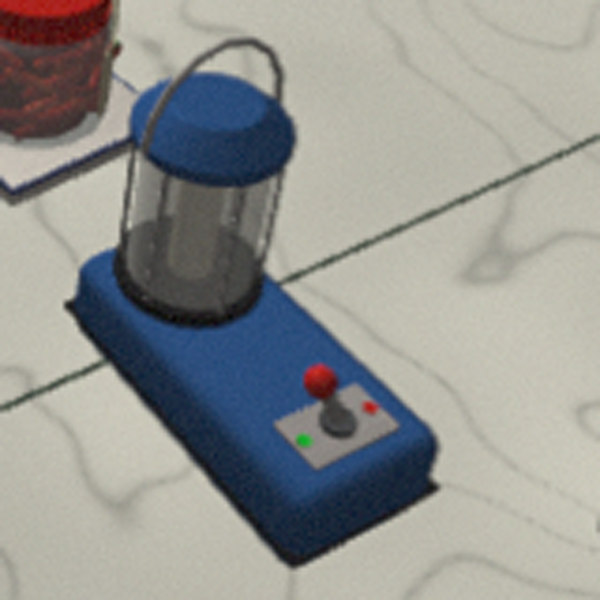

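```bash
python3 - <<'E'
from h import *
C=load("w2"); S=cam("scene")
f=lambda a:np.array(a)/1.5625
pv=np.array([.522,.424,.066])
for a in (.7,.85,.95,1.0): print(a,proj(S,pv+.046*np.array([np.sin(a-.5),0,np.cos(a-.5)])))
T=onz(C,f([[43,238],[430,205],[441,389]]),.016); print('tray',T.round(4), np.linalg.norm(T[1]-T[0]),np.linalg.norm(T[2]-T[1]))
im=cv2.imread("w2.png").astype(int)
m=((im[...,2]>150)&(im[...,1]<45)&(im[...,0]<45)).astype(np.uint8)
m[:175]=0
n,l,st,ce=cv2.connectedComponentsWithStats(m); 
for i in range(1,n):
    if st[i][4]>300: print(st[i],ce[i])
cs,_=cv2.findContours(m,cv2.RETR_EXTERNAL,cv2.CHAIN_APPROX_NONE)
P=[c[:,0] for c in cs if len(c)>30]
for c in P:
    X=onz(C,c,.124); 
    h=cv2.convexHull(X[:,:2].astype(np.float32))[:,0]; print(cv2.minEnclosingCircle(h))
allX=np.vstack([onz(C,c,.124)[:,:2] for c in P]).astype(np.float32); print(cv2.minEnclosingCircle(allX))
print('spoon end, mid pts',onz(C,f([[404,212],[340,312],[283,400]]),.131).round(4))
print('mug rim',onz(C,f([[383,531]]),.075), onz(C,f([[338,531],[429,531]]),.075))
print('strip',onz(C,f([[343,278],[332,298],[356,318]]),.124).round(4))
vis=cv2.resize((m*255),None,fx=1.5,fy=1.5); cv2.imwrite("pics/m2.png",vis)
E
```

```text
0.7 [[380.12774456 278.21969479]]
0.85 [[377.31207345 280.21616414]]
0.95 [[375.44979444 281.71048569]]
1.0 [[374.53107641 282.50054907]]
tray [[ 0.4165 -0.1457  0.016 ]
 [ 0.3929  0.1282  0.016 ]
 [ 0.5356  0.1391  0.016 ]] 0.2748985884086427 0.14310342436897852
[ 146  182   65   76 2805] [173.79322638 215.79750446]
[ 205  192   56   93 2937] [235.31699013 237.81545795]
((0.4728977382183075, 0.08092744648456573), 0.043907418847084045)
((0.45514076948165894, 0.04341445118188858), 0.04253014549612999)
((0.46887245774269104, 0.06112997978925705), 0.04896431043744087)
spoon end, mid pts [[0.3829 0.1085 0.131 ]
 [0.4342 0.0756 0.131 ]
 [0.4844 0.0431 0.131 ]]
mug rim [[0.61760221 0.09459813 0.075     ]] [[0.61749016 0.06240911 0.075     ]
 [0.61762348 0.12751556 0.075     ]]
strip [[0.4179 0.0769 0.124 ]
 [0.4288 0.0708 0.124 ]
 [0.4399 0.0832 0.124 ]]
```

View pics/m2.png

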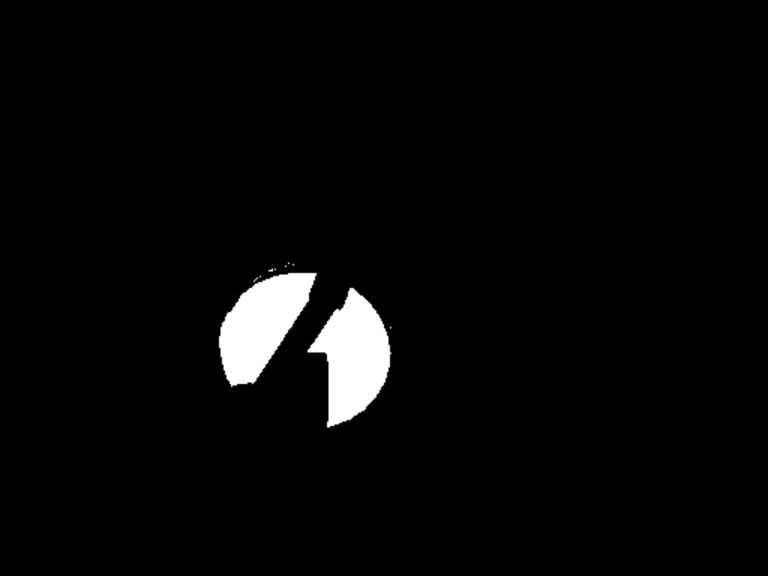

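```bash
python3 -m creep '[[0,0,6.54,0,0,0,0.5],[0,0,6.54,0,0,0,0.5],[0,0,6.54,0,0,0,0.5],[0,0,6.54,0,0,0,0.5],[0,0,6.54,0,0,0,0.5],[0,0,0,-0.021,-0.007,0,0.5],[0,0,0,-0.021,-0.007,0.02,0.5],[0,0,0,-0.02,-0.007,0.02,0.5],[0,0,0,0,0,0.025,0.5],[0,0,0,0,0,0,0.5],[0,0,0,0,0,0,0.5]]'
python3 - <<'E'
from h import *
shot("wrist","w3"); shot("scene","s3",(220,120,400,280))
E
```

```text
time: 5.85
tool_pos: [0.4625, 0.0567, 0.1781]
tool_rot: [-0.002, 0.28, 0.96, -0.0]
contact_force: [0.2, -0.0, 0.8]
gripper_width: 0.501
t 5.9 [0.4635 0.0566 0.1799] [-0.    0.28  0.96  0.  ] [-0.   0.7  0.8] 0.501
pics/w3.png scale 1.5625
t 5.95 [0.4642 0.0565 0.181 ] [0.001 0.28  0.96  0.   ] [0.4 0.  0.6] 0.503
pics/s3.png scale 3.75
```

View pics/w3.png

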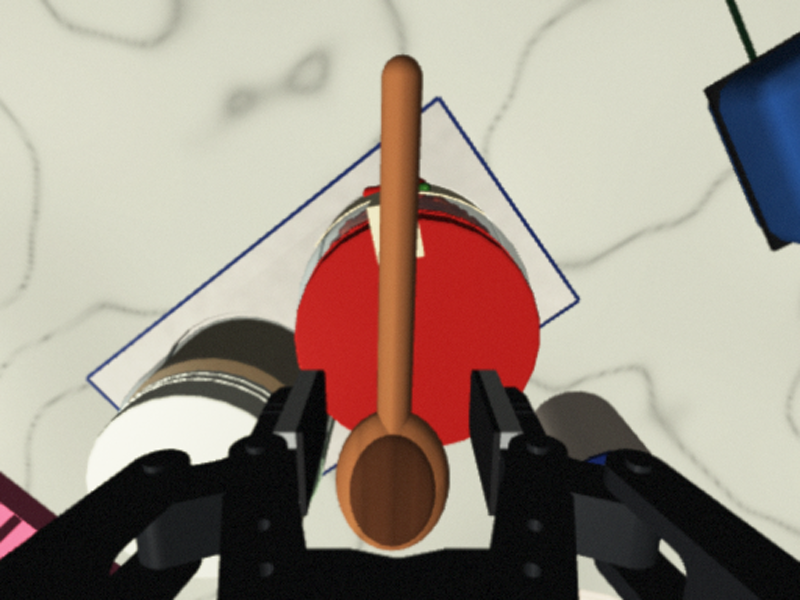

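View pics/s3.png

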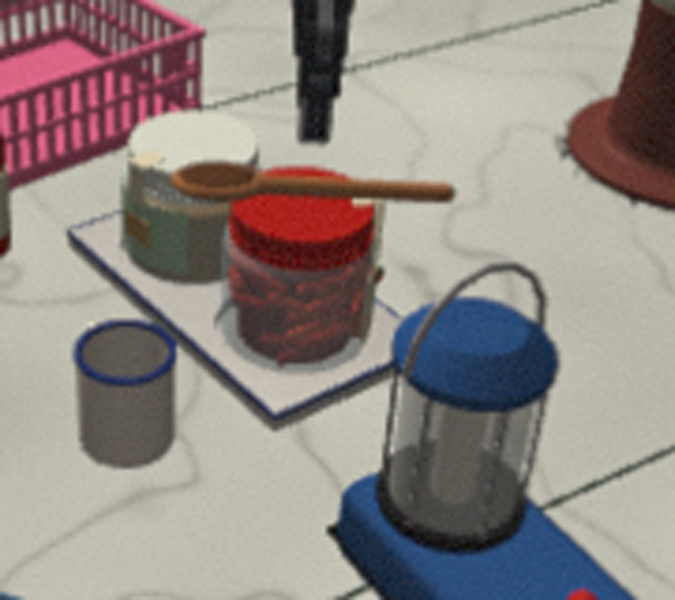

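```bash
python3 -m creep '[[0,0,0,0,0,0.025,0.5],[0,0,0,0,0,0.02,0.4],[0,0,0,0,0,0.006,0.3],[0,0,0,0,0,0,0.3],[0,0,0,0,0,0,0.3]]'
```

```text
time: 6.37
tool_pos: [0.4644, 0.0558, 0.1302]
tool_rot: [0.001, 0.281, 0.96, 0.0]
contact_force: [-1.0, 0.2, 0.1]
gripper_width: 0.3
```

```bash
python3 -m creep '[[0,0,0,0,0,0.002,0.2],[0,0,0,0,0,0,0.0],[0,0,0,0,0,0,0.0],[0,0,0,0,0,0,0.0],[0,0,0,0,0,0,0.0]]'
```

```text
time: 6.78
tool_pos: [0.4651, 0.0554, 0.1288]
tool_rot: [0.002, 0.281, 0.96, 0.001]
contact_force: [-0.4, 0.0, 6.0]
gripper_width: 0.139
```

```bash
python3 -m creep '[[0,0,0,0,0,-0.015,0.0],[0,0,0,0,0,-0.03,0.0],[0,0,0,0,0,-0.035,0.0],[0,0,0,0,0,-0.03,0],[0,0,0,0,0,0,0]]'
python3 - <<'E'
from h import *
shot("wrist","w4"); shot("side","d4",(130,60,400,360))
E
```

```text
time: 7.2
tool_pos: [0.467, 0.0553, 0.2446]
tool_rot: [0.006, 0.281, 0.96, 0.002]
contact_force: [0.6, 1.4, 2.0]
gripper_width: 0.137
t 7.25 [0.4658 0.0553 0.2413] [0.004 0.281 0.96  0.001] [ 0.7  0.4 -0.2] 0.139
pics/w4.png scale 1.5625
t 7.3 [0.4644 0.0553 0.2384] [0.002 0.281 0.96  0.   ] [ 0.2  0.4 -1.1] 0.138
pics/d4.png scale 2.0
```

View pics/w4.png

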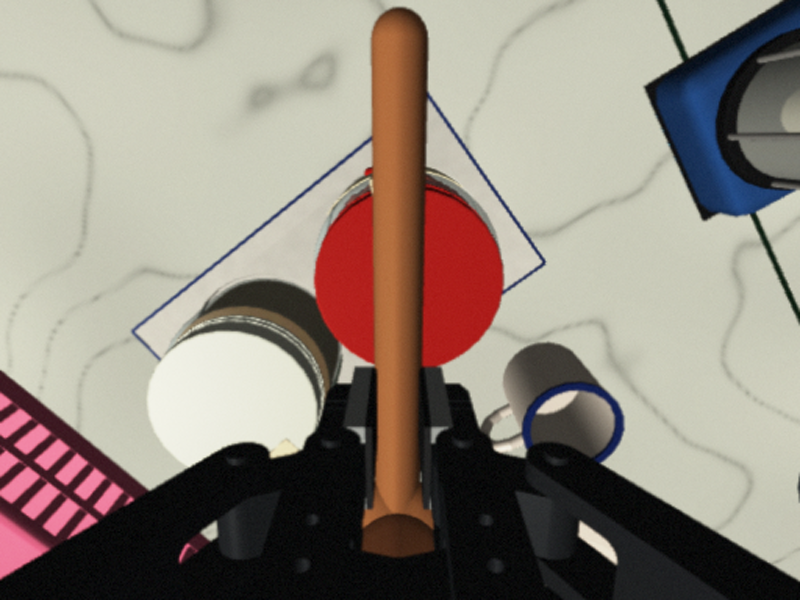

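View pics/d4.png

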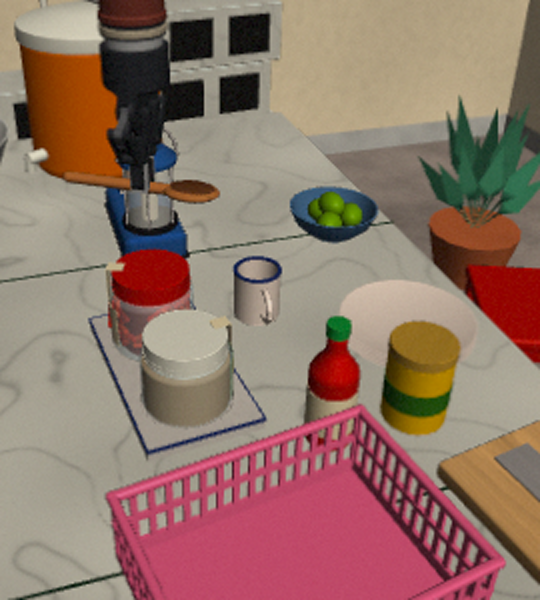

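```bash
python3 -m creep '[[0,0,0,-0.021,-0.025,0,0],[0,0,0,-0.021,-0.025,0,0],[0,0,0,-0.021,-0.025,0,0],[0,0,0,-0.021,-0.025,0,0],[0,0,0,-0.021,-0.025,0,0],[0,0,0,-0.021,-0.025,0,0],[0,0,0,-0.021,-0.025,0,0],[0,0,0,-0.021,-0.025,0,0],[0,0,0,-0.021,-0.025,0,0],[0,0,0,-0.021,-0.025,0,0],[0,0,0,-0.021,-0.025,0,0],[0,0,0,-0.021,-0.025,0,0],[0,0,0,-0.021,-0.025,0,0],[0,0,-6.8,0,0,0,0],[0,0,-6.8,0,0,0,0],[0,0,-6.8,0,0,0,0],[0,0,-6.8,0,0,0,0],[0,0,-6.8,0,0,0,0],[0,0,-6.8,0,0,0,0],[0,0,0,0,0,0,0]]'
python3 - <<'E'
from h import *
shot("wrist","w5"); shot("side","d5",(110,130,430,384))
E
```

```text
time: 8.97
tool_pos: [0.517, -0.3648, 0.2338]
tool_rot: [-0.002, -0.072, 0.997, 0.002]
contact_force: [-0.2, -0.2, -0.5]
gripper_width: 0.14
t 9.02 [ 0.5171 -0.3649  0.2341] [-0.001 -0.07   0.998  0.001] [-0.3 -0.6  0.7] 0.142
pics/w5.png scale 1.5625
t 9.07 [ 0.5172 -0.365   0.2346] [-0.001 -0.069  0.998  0.001] [-0.3  0.2 -0.7] 0.133
pics/d5.png scale 2.3622047244094486
```

View pics/w5.png

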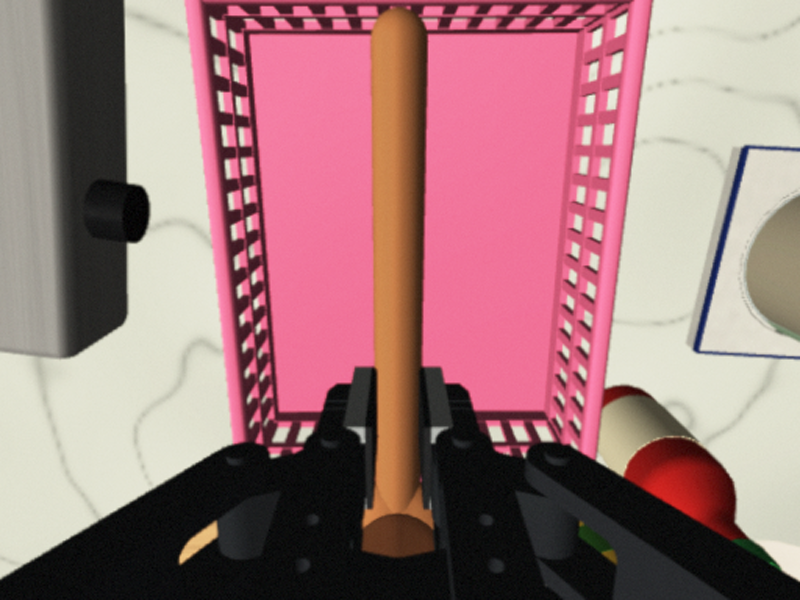

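View pics/d5.png

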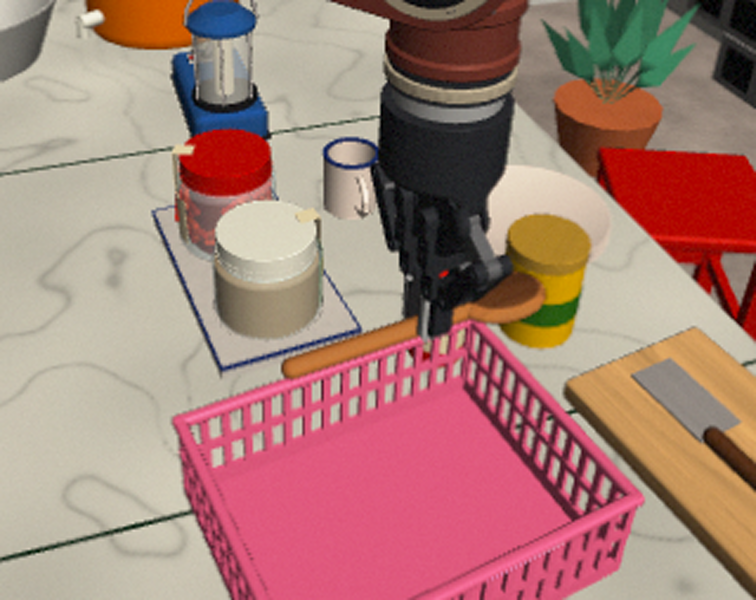

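```bash
python3 - <<'E'
from h import *
C=load("w5")
f=lambda a:np.array(a)/1.5625
F=onz(C,f([[247,33],[583,33],[547,412],[275,412]]),.005)[:,:2]; print(F.round(4),F.mean(0))
ex=((F[3]-F[0])+(F[2]-F[1]));ey=(F[1]-F[0])+(F[2]-F[3]);print(np.linalg.norm(ex)/2,np.linalg.norm(ey)/2,np.degrees(np.arctan2(ex[1],ex[0])),np.degrees(np.arctan2(-ey[0],ey[1])))
print('stove',onz(C,f([[127,200]]),.0),onz(C,f([[127,200]]),.06),onz(C,f([[148,212]]),.04))
C=load("w4"); print('mug rim',onz(C,f([[573,424],[523,410],[622,420]]),.075).round(4),'handle',onz(C,f([[484,428]]),.04).round(4))
E
```

```text
[[ 0.393  -0.4792]
 [ 0.362  -0.2668]
 [ 0.6297 -0.228 ]
 [ 0.6606 -0.4406]] [ 0.51132343 -0.35364956]
0.2704424344417659 0.21477169714985078 8.22278069418108 8.275595410746865
stove [[ 0.51140658 -0.55740723  0.        ]] [[ 0.50089028 -0.52841228  0.06      ]] [[ 0.51002831 -0.52514009  0.04      ]]
mug rim [[0.6249 0.0958 0.075 ]
 [0.5976 0.0726 0.075 ]
 [0.6396 0.1247 0.075 ]] handle [[0.617  0.0382 0.04  ]]
```

```bash
python3 -m creep '[[0,0,0,0.004,-0.04,0,0],[0,0,0,0,0,0.035,0],[0,0,0,0,0,0.035,0],[0,0,0,0,0,0.035,0],[0,0,0,0,0,0.035,0],[0,0,0,0,0,0.035,0],[0,0,0,0,0,0.03,0],[0,0,0,0,0,0,0],[0,0,0,0,0,0,0]]'
```

```text
time: 9.82
tool_pos: [0.518, -0.4041, 0.0289]
tool_rot: [-0.002, -0.07, 0.998, 0.002]
contact_force: [0.6, -0.6, 0.7]
gripper_width: 0.142
```

```bash
python3 -m creep '[[0,0,0,0,0,0.01,0],[0,0,0,0,0,0.006,0],[0,0,0,0,0,0,0],[0,0,0,0,0,0,0]]'; python3 -m creep '[[0,0,0,0,0,0,0.35],[0,0,0,0,0,0,0.35],[0,0,0,0,0,-0.01,0.35],[0,0,0,0,0,-0.035,0.35],[0,0,0,0,0,-0.035,0.35],[0,0,0,0,0,-0.035,0.6],[0,0,0,0,0,-0.035,1],[0,0,0,0,0,-0.035,1]]'
python3 - <<'E'
from h import *
shot("wrist","w6"); shot("scene","s6",(150,90,310,260))
E
```

```text
time: 10.15
tool_pos: [0.5208, -0.4062, 0.0176]
tool_rot: [0.001, -0.071, 0.997, -0.001]
contact_force: [0.1, 3.0, 0.8]
gripper_width: 0.142
time: 10.82
tool_pos: [0.5194, -0.4064, 0.2036]
tool_rot: [0.0, -0.07, 0.998, -0.001]
contact_force: [0.2, -0.7, 0.4]
gripper_width: 0.766
t 10.87 [ 0.5224 -0.4092  0.2134] [ 0.005 -0.071  0.997 -0.006] [ 3.5 -0.9  5.6] 0.846
pics/w6.png scale 1.5625
t 10.92 [ 0.5226 -0.4094  0.2113] [ 0.005 -0.071  0.997 -0.007] [ 0.5 -1.2  0.7] 0.929
pics/s6.png scale 3.5294117647058822
```

View pics/w6.png

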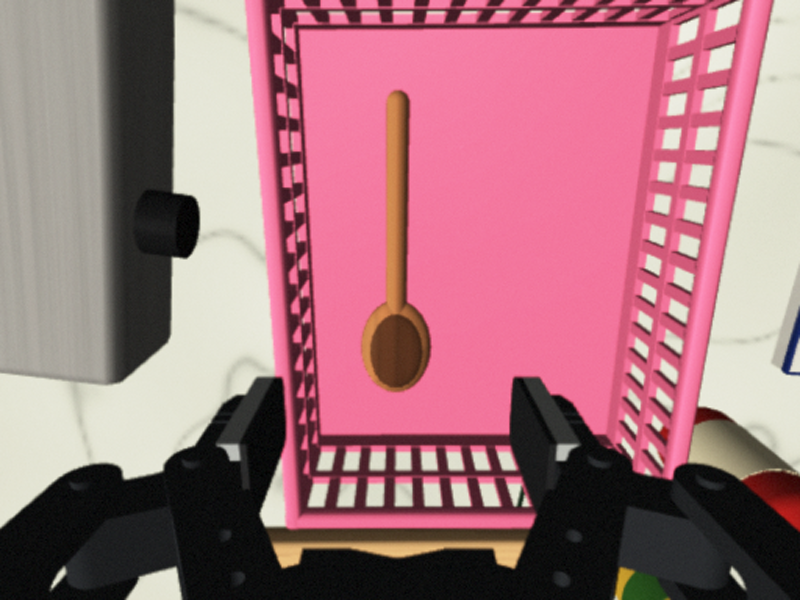

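View pics/s6.png

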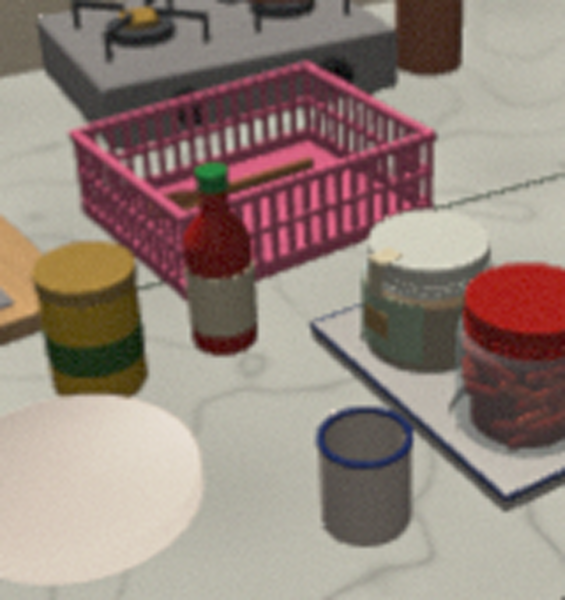

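```bash
python3 -c "
from plant import manip
print(manip.state()['joint_pos'])"; python3 -m creep '[[0,0,0,-0.012,0.033,-0.01,1],[0,0,0,-0.012,0.033,-0.01,1],[0,0,0,-0.012,0.033,-0.01,1],[0,0,0,-0.012,0.033,-0.01,1],[0,0,0,-0.012,0.033,0,1],[0,0,0,-0.012,0.033,0,1],[0,0,0,-0.012,0.033,0,1],[0,0,0,-0.012,0.033,0,1],[0,0,0,-0.012,0.033,0,1],[0,0,0,-0.012,0.033,0,1],[0,0,0,-0.012,0.033,0,1],[0,0,0,-0.012,0.033,0,1],[0,0,0,-0.011,0.033,0,1],[0,0,0,-0.011,0.033,0,1],[0,0,0,-0.011,0.03,0,1],[0,0,0,0,0,0,1]]'; python3 -c "
from plant import manip
print(manip.state()['joint_pos'])"
```

```text
[-7.76241088e-01  1.44306063e-01  1.54852323e+00 -7.03829476e-04
  1.43201596e+00 -2.48814038e+00]
time: 12.25
tool_pos: [0.6259, 0.1109, 0.2411]
tool_rot: [0.001, -0.073, 0.997, 0.001]
contact_force: [-0.1, 0.5, 0.1]
gripper_width: 1.003
[ 5.76648091e-02  7.07448500e-02  1.57778113e+00  1.65880700e-03
  1.49135964e+00 -1.65979306e+00]
```

```bash
python3 -m creep '[[0,0,7.05,0,0,0,1],[0,0,7.05,0,0,0,1],[0,0,7.05,0,0,0,1],[0,0,7.05,0,0,0,1],[0,0,7.05,0,0,0,1],[0,0,7.05,0,0,0,1],[0,0,7.05,0,0,0,1],[0,0,7.05,0,0,0,1],[0,0,7.05,0,0,0,1],[0,0,7.05,0,0,0,1],[0,0,7.05,0,0,0,1],[0,0,7.05,0,0,0,1],[0,0,7.05,0,0,0,1],[0,0,7.05,0,0,0,1],[0,0,7.05,0,0,0,1],[0,0,0,0,0,0,1],[0,0,0,0,0,0,1]]'
python3 - <<'E'
from h import *
shot("wrist","w7"); shot("scene","s7",(190,120,400,290))
E
```

```text
time: 13.67
tool_pos: [0.6255, 0.1056, 0.2409]
tool_rot: [0.0, 0.752, 0.659, 0.0]
contact_force: [-0.4, -0.3, -0.6]
gripper_width: 0.996
t 13.72 [0.6255 0.1057 0.2408] [0.    0.752 0.659 0.   ] [ 0.4 -0.1 -0.4] 1.003
pics/w7.png scale 1.5625
t 13.77 [0.6254 0.1059 0.2408] [0.    0.752 0.659 0.   ] [ 0.1 -0.3 -1. ] 1.001
pics/s7.png scale 3.5294117647058822
```

View pics/w7.png

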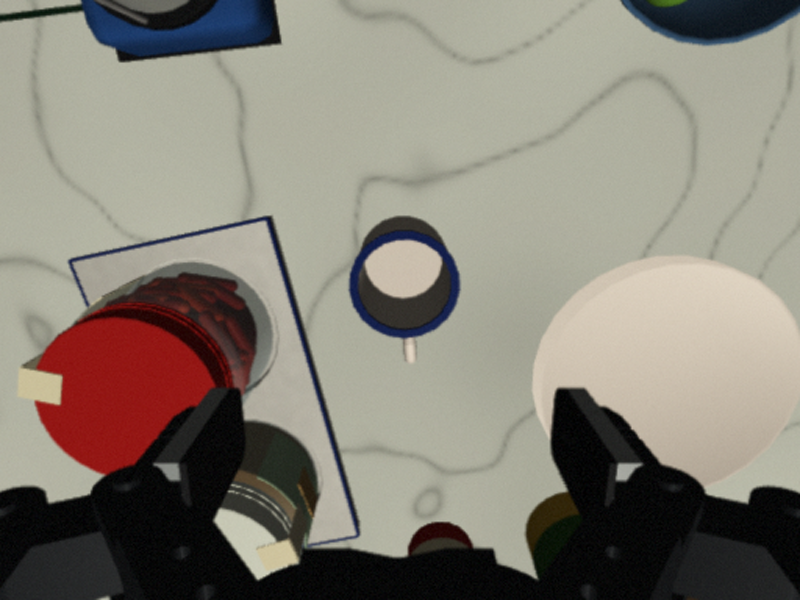

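View pics/s7.png

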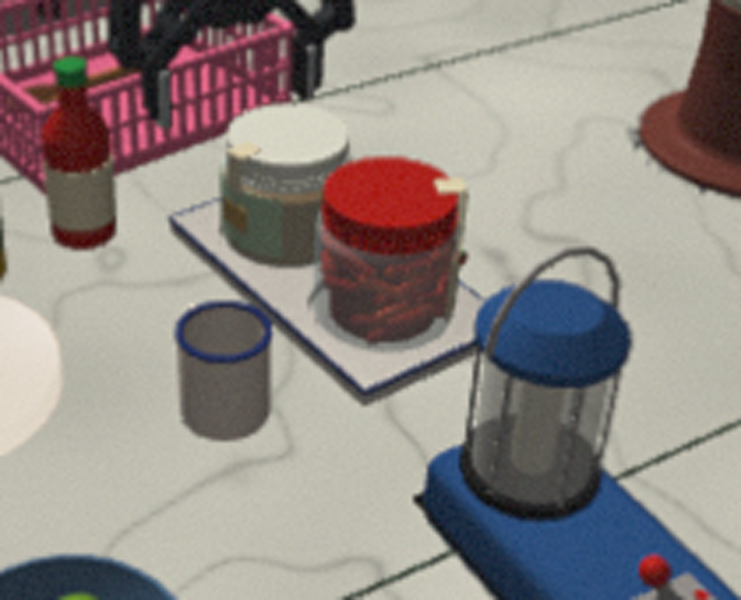

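```bash
python3 - <<'E'
from h import *
C=load("w7")
f=lambda a:np.array(a)/1.5625
print('mug',onz(C,f([[404,284],[349,284],[459,284],[404,231],[404,338]]),.075).round(4),'handle end',onz(C,f([[410,355]]),.045).round(4))
print('plate',onz(C,f([[535,370]]),.0),onz(C,f([[535,370]]),.03))
im=cv2.imread("w7.png").astype(int)
m=((im[...,2]>130)&(im[...,1]<45)&(im[...,0]<45)).astype(np.uint8); m[:,150:]=0
cs,_=cv2.findContours(m,cv2.RETR_EXTERNAL,cv2.CHAIN_APPROX_NONE)
c=max(cs,key=len)[:,0]; X=onz(C,c,.124)[:,:2].astype(np.float32); print('lid',cv2.minEnclosingCircle(X))
print('strip',onz(C,f([[18,367],[62,373],[62,405],[17,397]]),.124).round(4))
s=manip.state();M=R.from_quat(np.roll(s['tool_rot'],-1)).as_matrix();print(M.round(3))
d=np.array([onz(C,f([[404,284]]),.075)[0][0],onz(C,f([[404,284]]),.075)[0][1],.028])-s['tool_pos'];print('tool delta',(M.T@d).round(4))
E
```

```text
mug [[0.6285 0.0945 0.075 ]
 [0.5951 0.0988 0.075 ]
 [0.6618 0.0902 0.075 ]
 [0.6325 0.1268 0.075 ]
 [0.624  0.0595 0.075 ]] handle end [[0.6255 0.0348 0.045 ]]
plate [[ 0.72146827 -0.0098475   0.        ]] [[0.71473355 0.00489059 0.03      ]]
lid ((0.471141517162323, 0.06115609407424927), 0.0487225316464901)
strip [[0.4204 0.0887 0.124 ]
 [0.4419 0.0823 0.124 ]
 [0.4361 0.0639 0.124 ]
 [0.4141 0.0718 0.124 ]]
[[ 0.131  0.991  0.   ]
 [ 0.991 -0.131 -0.   ]
 [-0.     0.    -1.   ]]
tool delta [-0.0108  0.0044  0.2128]
```

```bash
python3 -m creep '[[0,0,0,-0.012,0.004,0.035,1],[0,0,0,0,0,0.035,1],[0,0,0,0,0,0.035,1],[0,0,0,0,0,0.035,1],[0,0,0,0,0,0.03,1],[0,0,0,0,0,0,1]]'
python3 - <<'E'
from h import *
shot("wrist","w8")
E
```

```text
time: 14.27
tool_pos: [0.6221, 0.0934, 0.0624]
tool_rot: [-0.004, 0.752, 0.659, -0.005]
contact_force: [-1.9, -1.2, -0.8]
gripper_width: 0.996
t 14.32 [0.6244 0.0936 0.0663] [-0.003  0.752  0.659 -0.003] [-0.5  0.9  0.1] 1.0
pics/w8.png scale 1.5625
```

View pics/w8.png

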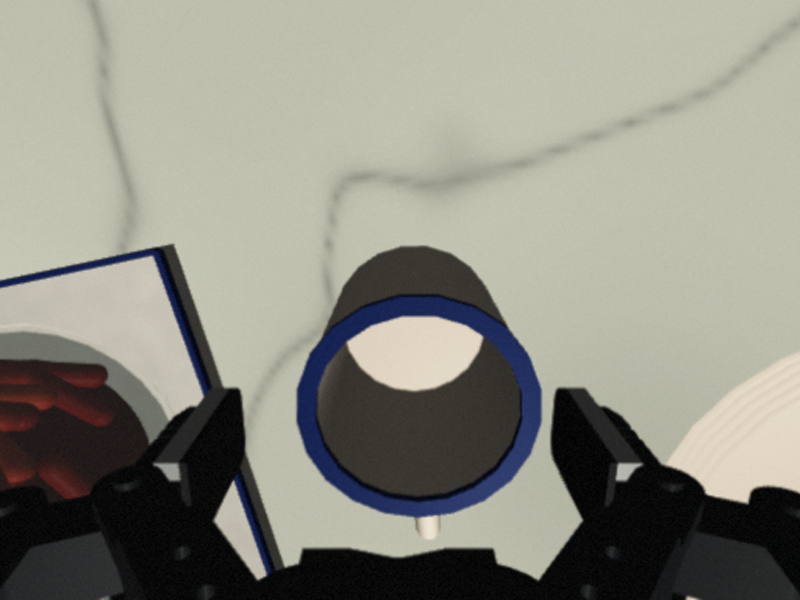

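```bash
python3 -m creep '[[0,0,0,0,0,0,1],[0,0,0,0,0,0,1],[0,0,0,0,0,0.02,1],[0,0,0,0,0,0.018,1],[0,0,0,0,0,0,1],[0,0,0,0,0,0,1]]'
```

```text
time: 14.82
tool_pos: [0.6285, 0.094, 0.0342]
tool_rot: [0.0, 0.752, 0.659, 0.001]
contact_force: [0.4, 0.2, 0.3]
gripper_width: 0.998
```

```bash
python3 -m creep '[[0,0,0,0,0,0.004,0.9],[0,0,0,0,0,0,0.8],[0,0,0,0,0,0,0.7],[0,0,0,0,0,0,0.6],[0,0,0,0,0,0,0.5],[0,0,0,0,0,0,0.5]]'; python3 -m creep '[[0,0,0,0,0,-0.01,0.5],[0,0,0,0,0,-0.025,0.5],[0,0,0,0,0,-0.035,0.5],[0,0,0,0,0,-0.035,0.5],[0,0,0,0,0,-0.035,0.5],[0,0,0,0,0,-0.03,0.5],[0,0,0,0,0,0,0.5],[0,0,0,0,0,0,0.5]]'
python3 - <<'E'
from h import *
shot("wrist","w9"); shot("scene","s9",(190,100,400,290))
E
```

```text
time: 15.32
tool_pos: [0.6294, 0.094, 0.0308]
tool_rot: [0.001, 0.753, 0.659, 0.001]
contact_force: [-0.6, 0.2, 5.7]
gripper_width: 0.756
time: 15.98
tool_pos: [0.6288, 0.094, 0.2016]
tool_rot: [0.002, 0.753, 0.659, 0.002]
contact_force: [-0.1, 0.2, -2.4]
gripper_width: 0.751
t 16.03 [0.6274 0.0939 0.1987] [-0.     0.753  0.659 -0.   ] [-0.2  0.8 -1.3] 0.755
pics/w9.png scale 1.5625
t 16.08 [0.6265 0.0939 0.1969] [-0.001  0.753  0.658 -0.001] [ 0.7 -0.3 -1.7] 0.753
pics/s9.png scale 3.1578947368421053
```

View pics/w9.png

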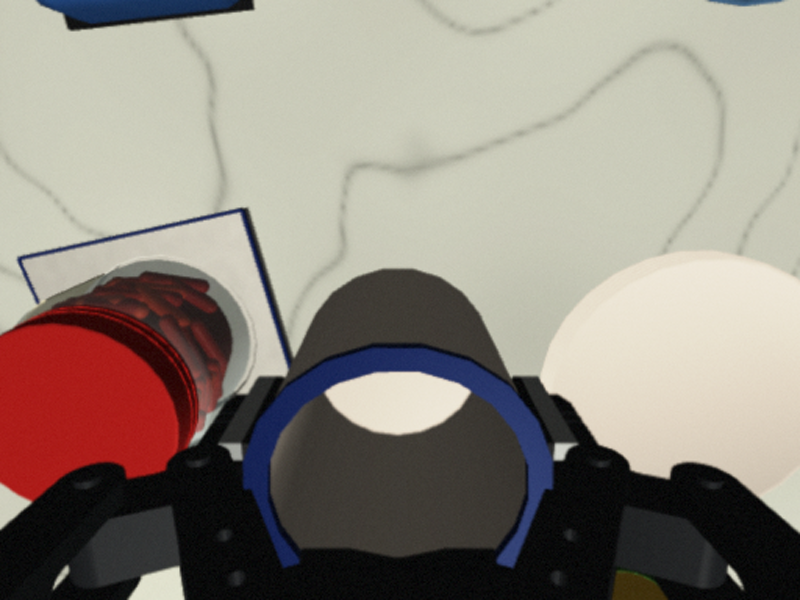

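View pics/s9.png

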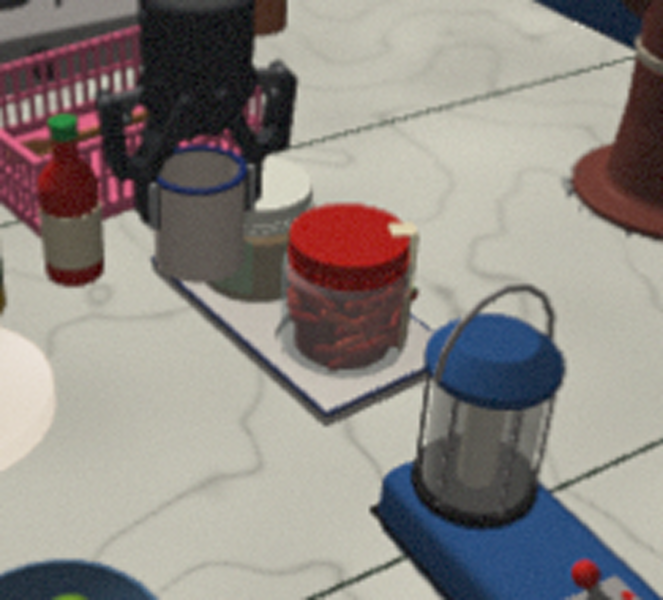

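```bash
python3 -m creep '[[0,0,0,0,0,-0.03,0.5],[0,0,0,-0.015,-0.005,-0.025,0.5],[0,0,0,-0.03,-0.0055,0,0.5],[0,0,0,-0.032,-0.0055,0,0.5],[0,0,0,-0.032,-0.0055,0,0.5],[0,0,0,-0.032,-0.0055,0,0.5],[0,0,0,-0.032,-0.0055,0,0.5],[0,0,0,-0.032,-0.0055,0,0.5],[0,0,0,-0.032,-0.0055,0,0.5],[0,0,0,-0.032,-0.0055,0,0.5],[0,0,0,-0.032,-0.0055,0,0.5],[0,0,0,-0.032,-0.0055,0,0.5],[0,0,0,-0.032,-0.0055,0,0.5],[0,0,0,-0.032,-0.0055,0,0.5],[0,0,0,-0.015,-0.005,0,0.5],[0,0,-5.3,0,0,0,0.5],[0,0,-5.3,0,0,0,0.5],[0,0,-5.3,0,0,0,0.5],[0,0,0,0,0,0,0.5],[0,0,0,0,0,0,0.5]]'
python3 - <<'E'
from h import *
shot("wrist","w10"); shot("side","d10",(110,130,430,384))
E
```

```text
time: 17.75
tool_pos: [0.4968, -0.3037, 0.251]
tool_rot: [-0.002, 0.655, 0.755, -0.0]
contact_force: [0.3, 0.4, -1.2]
gripper_width: 0.754
t 17.8 [ 0.497  -0.3038  0.2515] [-0.002  0.655  0.756 -0.   ] [-0.5 -0.1 -1.2] 0.754
pics/w10.png scale 1.5625
t 17.85 [ 0.4972 -0.3039  0.2521] [-0.001  0.655  0.756 -0.   ] [-0.4 -0.6 -1.3] 0.752
pics/d10.png scale 2.3622047244094486
```

View pics/w10.png

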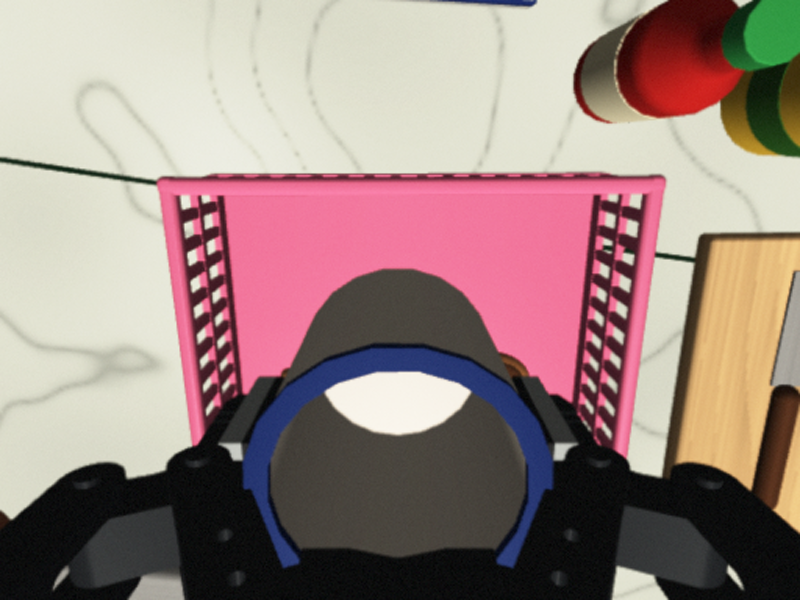

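View pics/d10.png

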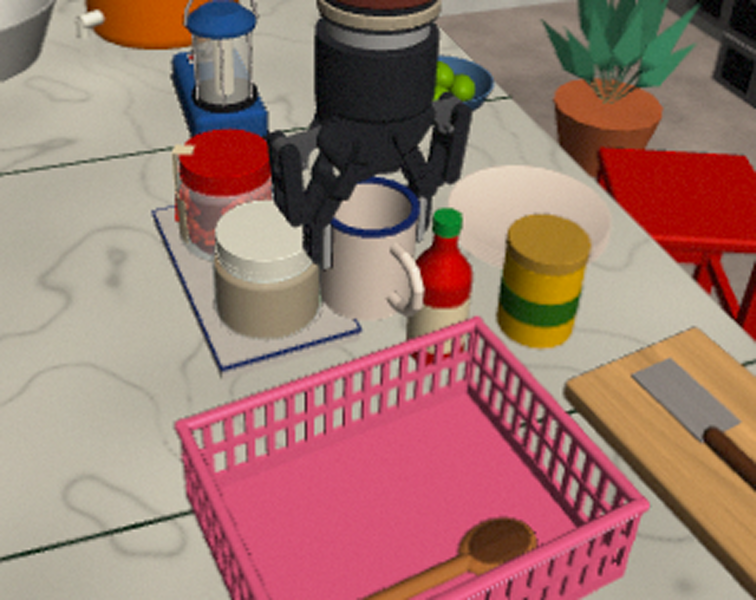

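```bash
python3 -m creep '[[0,0,0,0.006,0,0.02,0.5],[0,0,0,0,0,0.033,0.5],[0,0,0,0,0,0.035,0.5],[0,0,0,0,0,0.035,0.5],[0,0,0,0,0,0.035,0.5],[0,0,0,0,0,0.025,0.5],[0,0,0,0,0,0.01,0.5],[0,0,0,0,0,0,0.5],[0,0,0,0,0,0,0.5]]'
```

```text
time: 18.6
tool_pos: [0.4972, -0.2985, 0.0612]
tool_rot: [0.0, 0.654, 0.756, -0.0]
contact_force: [0.3, -0.4, -1.1]
gripper_width: 0.753
```

```bash
python3 -m creep '[[0,0,0,0,0,0.012,0.5],[0,0,0,0,0,0.008,0.5],[0,0,0,0,0,0,0.5],[0,0,0,0,0,0,0.5]]'; python3 -m creep '[[0,0,0,0,0,0.003,0.5],[0,0,0,0,0,0.002,0.5],[0,0,0,0,0,0,0.5]]'
```

```text
time: 18.93
tool_pos: [0.4967, -0.2983, 0.0406]
tool_rot: [-0.0, 0.654, 0.756, -0.0]
contact_force: [-1.1, 0.1, -1.3]
gripper_width: 0.751
time: 19.18
tool_pos: [0.4971, -0.2987, 0.0359]
tool_rot: [0.0, 0.654, 0.756, -0.0]
contact_force: [-0.3, -0.4, -0.8]
gripper_width: 0.755
```

```bash
python3 -m creep '[[0,0,0,0,0,0.002,0.5],[0,0,0,0,0,0,0.5]]'; python3 -m creep '[[0,0,0,0,0,0,0.85],[0,0,0,0,0,0,1],[0,0,0,0,0,0,1],[0,0,0,0,0,0,1],[0,0,0,0,0,0,1]]'
```

```text
time: 19.35
tool_pos: [0.4972, -0.2988, 0.0358]
tool_rot: [-0.0, 0.654, 0.756, -0.0]
contact_force: [-4.8, 3.7, 9.4]
gripper_width: 0.76
time: 19.77
tool_pos: [0.4968, -0.2983, 0.0335]
tool_rot: [-0.0, 0.654, 0.756, -0.0]
contact_force: [-0.0, -0.0, -0.1]
gripper_width: 1.0
```

```bash
python3 -m creep '[[0,0,0,0,0,-0.015,1],[0,0,0,0,0,-0.03,1],[0,0,0,0,0,-0.035,1],[0,0,0,0,0,-0.035,1],[0,0,0,0,0,-0.035,1],[0,0,0,0,0,-0.02,0.5],[0,0,0,0,0,0,0],[0,0,0,0,0,0,0]]'
python3 - <<'E'
from h import *
shot("wrist","w11"); shot("side","d11",(110,130,430,384))
E
```

```text
time: 20.43
tool_pos: [0.4976, -0.299, 0.2054]
tool_rot: [0.002, 0.654, 0.756, 0.0]
contact_force: [0.0, 0.2, 0.2]
gripper_width: 0.604
t 20.48 [ 0.4967 -0.2983  0.2033] [-0.     0.654  0.756 -0.   ] [-0.5  0.6 -0.4] 0.517
pics/w11.png scale 1.5625
t 20.53 [ 0.4961 -0.2979  0.2019] [-0.001  0.654  0.756 -0.   ] [-0.1  0.2 -0.9] 0.421
pics/d11.png scale 2.3622047244094486
```

View pics/w11.png

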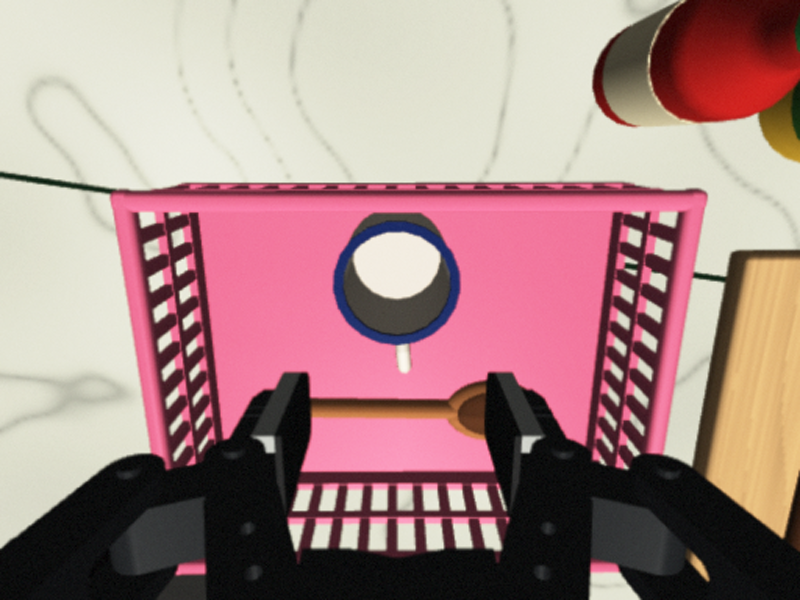

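View pics/d11.png

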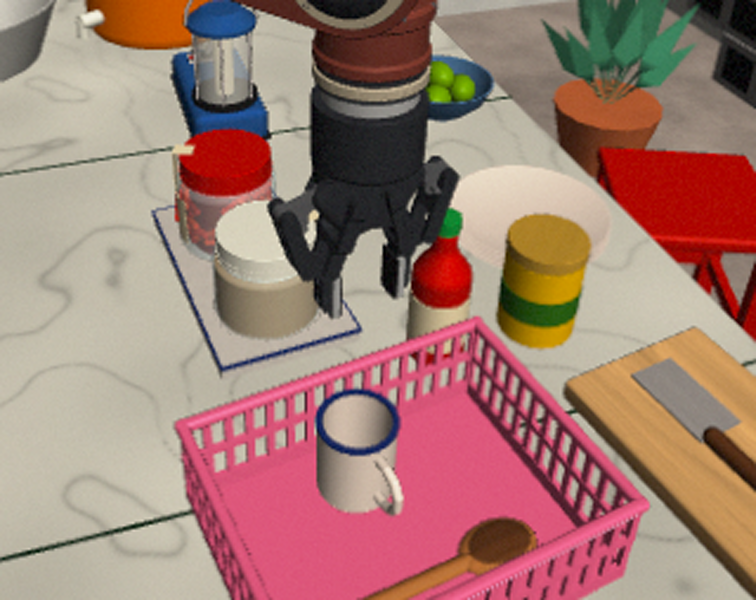

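```bash
python3 -m creep '[[0,0,0,0.033,0.0015,0,0],[0,0,0,0.033,0.0015,0,0],[0,0,0,0.033,0.0015,0,0],[0,0,0,0.033,0.0015,0,0],[0,0,0,0.033,0.0015,0,0],[0,0,0,0.033,0.0015,0,0],[0,0,0,0.033,0.0015,0,0],[0,0,0,0.033,0.0015,0,0],[0,0,0,0.033,0.0015,0,0],[0,0,0,0.033,0.0015,0,0],[0,0,0,0.033,0.0015,0,0],[0,0,0,0.029,0.0015,0,0],[0,0,-6.9,0,0,0,0],[0,0,-6.9,0,0,0,0],[0,0,0,0,0,0.02,0],[0,0,0,0,0,0.02,0],[0,0,0,0,0,0,0],[0,0,0,0,0,0,0]]'
python3 - <<'E'
from h import *
shot("wrist","w12")
s=manip.state();M=R.from_quat(np.roll(s['tool_rot'],-1)).as_matrix()
print(np.degrees(np.arctan2(M[1,0],M[0,0])), M.T@(np.array([.471,.0612,.124])-s['tool_pos']))
E
```

```text
time: 22.03
tool_pos: [0.4563, 0.092, 0.1607]
tool_rot: [-0.003, 0.559, 0.829, -0.002]
contact_force: [0.7, -0.6, 0.4]
gripper_width: -0.003
t 22.08 [0.4574 0.092  0.1624] [-0.001  0.559  0.829 -0.001] [-0.5 -0.1  0.1] -0.004
pics/w12.png scale 1.5625
112.0615097556257 [-0.03372013  0.00112432  0.03836863]
```

View pics/w12.png

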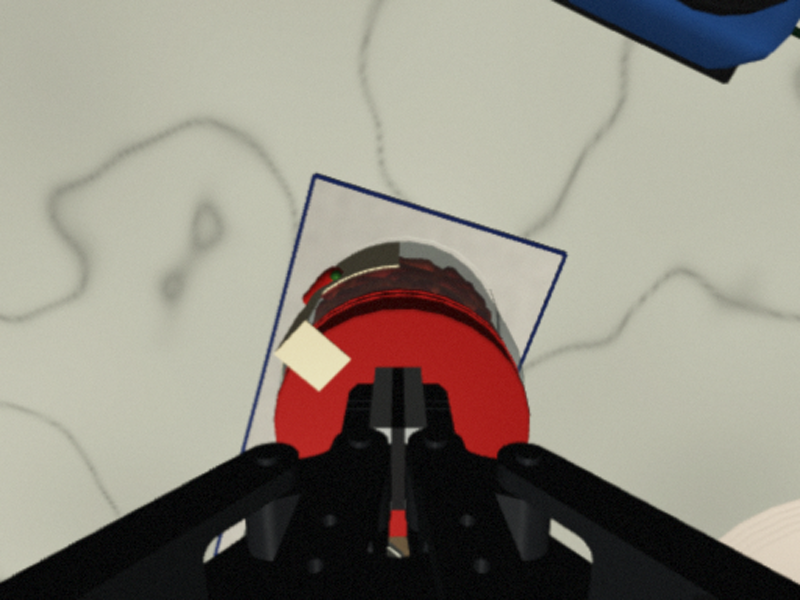

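```bash
python3 -m creep '[[0,0,0,0,0.001,0.02,0],[0,0,0,0,0,0.012,0],[0,0,0,0,0,0,0],[0,0,0,0,0,0,0]]'; python3 -m creep '[[0,0,0,0,0,0.004,0],[0,0,0,0,0,0.003,0],[0,0,0,0,0,0,0]]'
```

```text
time: 22.42
tool_pos: [0.4587, 0.0924, 0.1313]
tool_rot: [-0.001, 0.559, 0.829, -0.0]
contact_force: [0.2, 1.1, -0.0]
gripper_width: 0.002
time: 22.67
tool_pos: [0.4592, 0.0925, 0.1246]
tool_rot: [0.0, 0.559, 0.829, -0.0]
contact_force: [-1.1, -0.2, 0.2]
gripper_width: 0.0
```

```bash
python3 -m creep '[[0,0,0,0,0,0.002,0],[0,0,0,0,0,0,0]]'; python3 -m creep '[[0,0,0,0,0,0.002,0],[0,0,0,0,0,0,0]]'
```

```text
time: 22.83
tool_pos: [0.4601, 0.0926, 0.124]
tool_rot: [0.001, 0.559, 0.829, 0.001]
contact_force: [-0.3, 0.2, 4.7]
gripper_width: 0.002
time: 23.0
tool_pos: [0.4612, 0.0927, 0.124]
tool_rot: [0.002, 0.559, 0.829, 0.002]
contact_force: [-2.1, -0.2, 11.7]
gripper_width: -0.006
```

```bash
python3 -m creep '[[0,0,3,0,0.0018,0,0],[0,0,6,-0.0002,0.0036,0,0],[0,0,6,-0.0002,0.0036,0,0],[0,0,6,-0.0002,0.0036,0,0],[0,0,6,-0.0002,0.0036,0,0],[0,0,0,0,0,0,0]]'
python3 - <<'E'
from h import *
shot("wrist","w13")
s=manip.state();M=R.from_quat(np.roll(s['tool_rot'],-1)).as_matrix()
print(np.degrees(np.arctan2(M[1,0],M[0,0])), M.T@(np.array([.471,.0612,.124])-s['tool_pos']))
E
```

```text
time: 23.5
tool_pos: [0.4779, 0.095, 0.124]
tool_rot: [0.002, 0.738, 0.675, 0.002]
contact_force: [0.0, -0.1, 9.0]
gripper_width: 0.001
t 23.55 [0.4779 0.095  0.124 ] [0.002 0.737 0.676 0.002] [1.  0.1 9. ] 0.001
pics/w13.png scale 1.5625
85.02700560337419 [-3.42871402e-02 -3.89628788e-03 -5.89651769e-05]
```

View pics/w13.png

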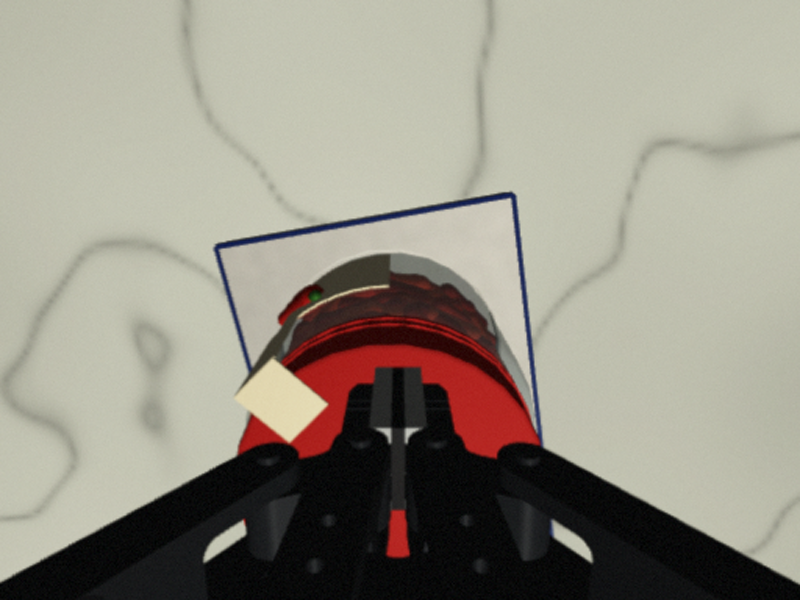

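```bash
python3 -m creep '[[0,0,6,-0.0002,0.0036,0.0005,0],[0,0,6,-0.0002,0.0036,0,0],[0,0,6,-0.0002,0.0036,0,0],[0,0,6,-0.0002,0.0036,0,0],[0,0,6,-0.0002,0.0036,0,0],[0,0,6,-0.0002,0.0036,0,0],[0,0,6,-0.0002,0.0036,0,0],[0,0,6,-0.0002,0.0036,0,0],[0,0,0,0,0,0,0]]'
python3 - <<'E'
from h import *
shot("wrist","w14");shot("scene","s14",(200,100,400,290))
s=manip.state();M=R.from_quat(np.roll(s['tool_rot'],-1)).as_matrix()
print(np.degrees(np.arctan2(M[1,0],M[0,0])), M.T@(np.array([.471,.0612,.124])-s['tool_pos']))
E
```

```text
time: 24.3
tool_pos: [0.5018, 0.0814, 0.124]
tool_rot: [0.0, 0.949, 0.316, 0.002]
contact_force: [-3.7, 1.1, 13.1]
gripper_width: -0.003
t 24.35 [0.5017 0.0814 0.124 ] [0.    0.948 0.317 0.002] [-3.7  0.5 13.6] 0.001
pics/w14.png scale 1.5625
t 24.4 [0.5016 0.0815 0.124 ] [0.    0.948 0.318 0.002] [-4.1  0.2 13.6] 0.0
pics/s14.png scale 3.1578947368421053
37.051745878138426 [-0.036657   -0.00227894 -0.00016146]
```

View pics/w14.png

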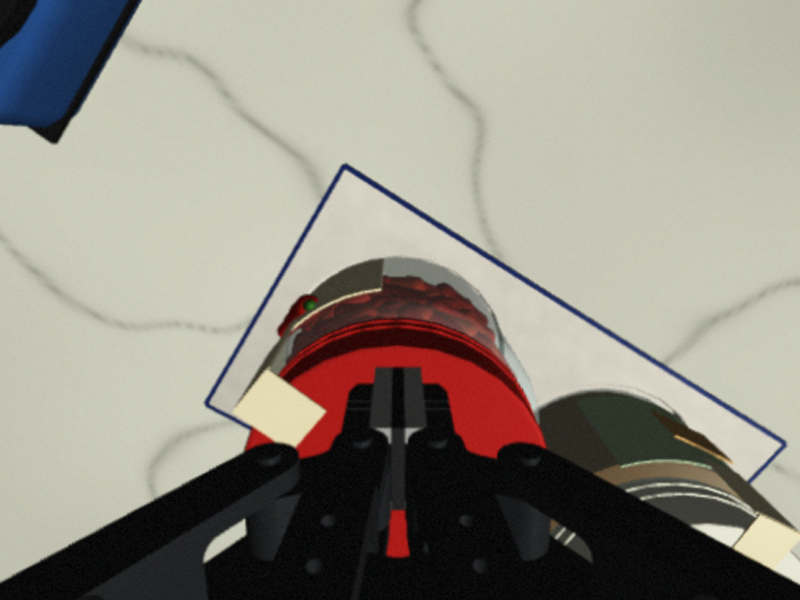

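View pics/s14.png

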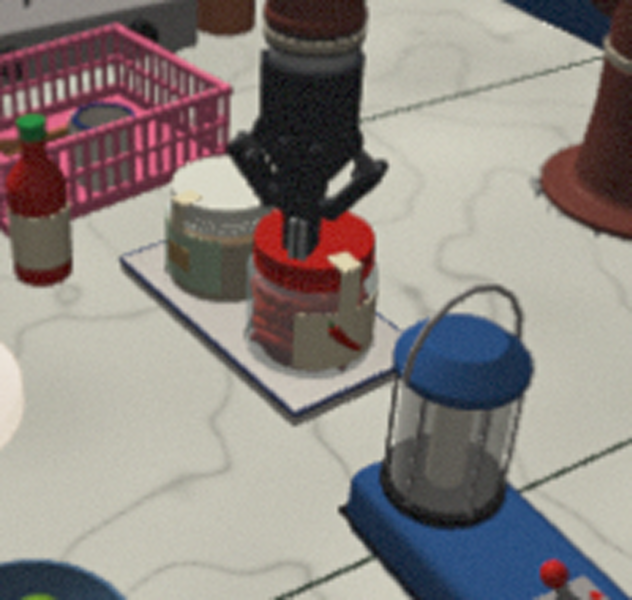

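```bash
cat > lab.py <<'E'
from h import *
def lab(f,px,c=(.471,.0612)):
    C=load(f); X=onz(C,np.array(px)/1.5625,.124)[:,:2]
    o=(X[0]+X[3])/2; i=(X[1]+X[2])/2; a=lambda v:np.degrees(np.arctan2(v[1],v[0])).round(1)
    print(X.round(4).tolist(),'line',a(o-i),'from centre',a(X.mean(0)-c))
E
python3 - <<'E'
from lab import *
lab("w12",[[307,321],[350,359],[320,390],[276,353]])
lab("w14",[[270,368],[327,409],[296,447],[232,409]])
E
```

```text
[[0.422, 0.0896], [0.4417, 0.0816], [0.4357, 0.0655], [0.4155, 0.0735]] line 158.1 from centre 158.9
[[0.4866, 0.1167], [0.4856, 0.0955], [0.4691, 0.0957], [0.4685, 0.1185]] line 89.6 from centre 81.9
```

```bash
python3 -m creep '[[0,0,6,-0.0007,0.0036,-0.0003,0],[0,0,6,-0.0007,0.0036,-0.0003,0],[0,0,6,-0.0005,0.0036,0,0],[0,0,6,-0.0004,0.0036,0,0],[0,0,6,-0.0003,0.0036,0,0],[0,0,6,-0.0003,0.0036,0,0],[0,0,6,-0.0002,0.0036,0,0],[0,0,6,-0.0002,0.0036,0,0],[0,0,6,-0.0002,0.0036,0,0],[0,0,6,-0.0002,0.0036,0,0],[0,0,0,0,0,0,0]]'
python3 - <<'E'
from h import *
shot("wrist","w15");shot("scene","s15",(200,100,400,290))
s=manip.state();M=R.from_quat(np.roll(s['tool_rot'],-1)).as_matrix()
print(np.degrees(np.arctan2(M[1,0],M[0,0])), M.T@(np.array([.471,.0612,.124])-s['tool_pos']))
E
```

```text
time: 25.32
tool_pos: [0.5043, 0.0463, 0.124]
tool_rot: [-0.001, 0.98, -0.201, 0.002]
contact_force: [-1.2, 0.5, 10.4]
gripper_width: 0.0
t 25.37 [0.5043 0.0463 0.124 ] [-0.001  0.98  -0.199  0.003] [-1.7  0.8 11. ] 0.003
pics/w15.png scale 1.5625
t 25.42 [0.5043 0.0463 0.124 ] [-0.001  0.98  -0.199  0.002] [-1.4  1.2 10.1] 0.0
pics/s15.png scale 3.1578947368421053
-22.951794246338544 [-0.03647753 -0.00077525 -0.00018189]
```

View pics/w15.png

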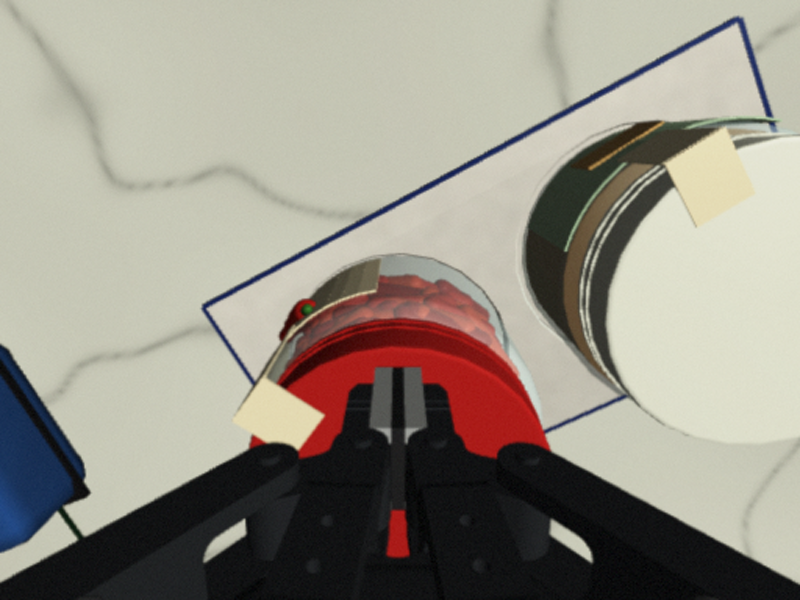

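View pics/s15.png

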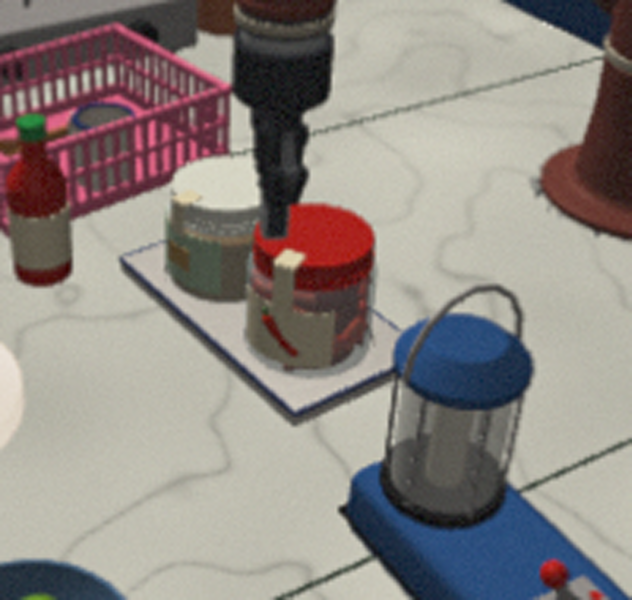

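```bash
python3 - <<'E'
from lab import *
lab("w15",[[266,376],[325,416],[297,451],[234,420]])
C=load("w15"); T=onz(C,np.array([[205,307],[740,17]])/1.5625,.016); d=T[0]-T[1]; print(T,np.linalg.norm(d),np.degrees(np.arctan2(-d[0],d[1])))
E
```

```text
[[0.5256, 0.0796], [0.5067, 0.0691], [0.4991, 0.0823], [0.5163, 0.0951]] line 32.8 from centre 26.4
[[ 0.53649151  0.1374903   0.016     ]
 [ 0.56057722 -0.13528068  0.016     ]] 0.2738322949238128 5.046136023912797
```

```bash
python3 -m creep '[[0,0,6,-0.0003,0.0037,0,0],[0,0,6,-0.0003,0.0037,0,0],[0,0,6,-0.0002,0.0037,0,0],[0,0,5,-0.0002,0.003,0,0],[0,0,0,0,0,0,0],[0,0,0,0,0,0,0],[0,0,0,0,0,-0.004,0],[0,0,0,0,0,-0.015,0],[0,0,0,0.02,0,-0.035,0],[0,0,0,0.03,0,-0.035,0],[0,0,0,0.03,0,-0.02,0],[0,0,0,0.03,0,0,0],[0,0,0,0,0,0,0],[0,0,0,0,0,0,0]]'
python3 - <<'E'
from h import *
shot("wrist","w16");shot("scene","s16",(200,100,400,290))
E
```

```text
time: 26.58
tool_pos: [0.569, -0.0431, 0.2262]
tool_rot: [0.0, 0.92, -0.391, -0.0]
contact_force: [-0.5, -0.6, 0.1]
gripper_width: 0.001
t 26.63 [ 0.5682 -0.0423  0.2256] [ 0.     0.921 -0.39  -0.001] [-0.1  0.2 -0. ] -0.001
pics/w16.png scale 1.5625
t 26.68 [ 0.5678 -0.0418  0.2253] [ 0.     0.921 -0.39  -0.001] [-0.1 -0.2 -1.1] 0.0
pics/s16.png scale 3.1578947368421053
```

View pics/w16.png

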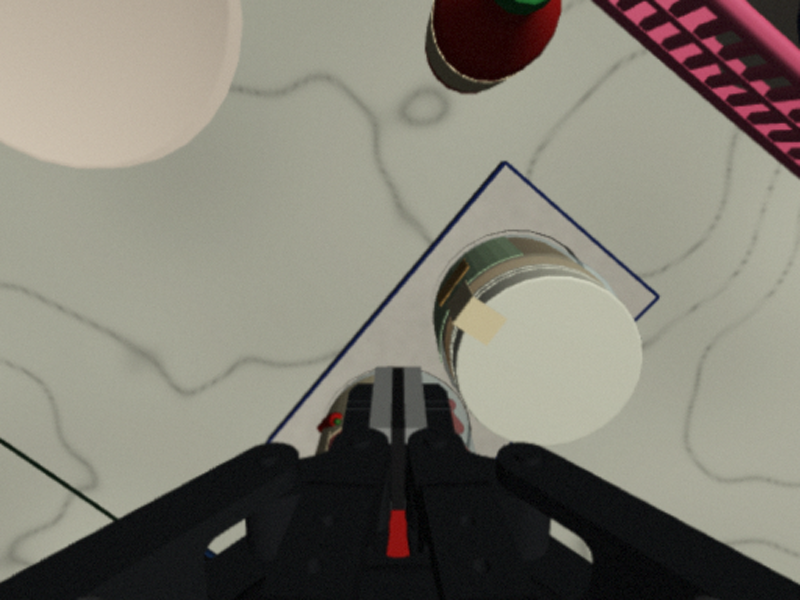

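View pics/s16.png

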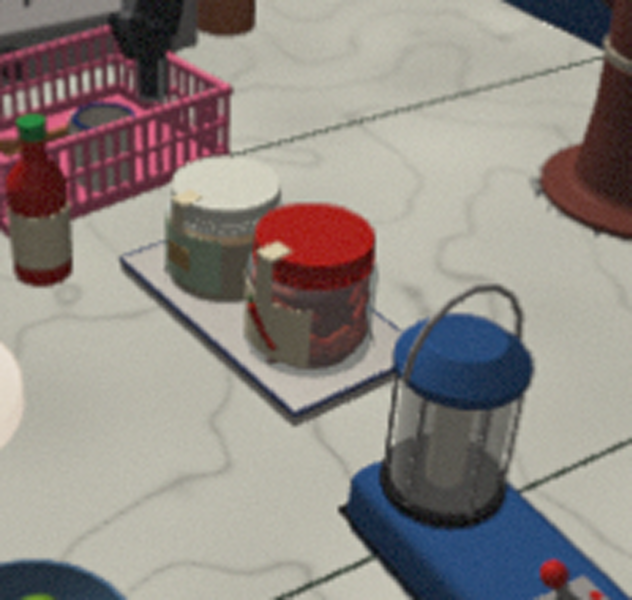

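```bash
python3 -m creep '[[0,0,0,-0.03,0,0,0],[0,0,0,-0.035,0,-0.01,0],[0,0,0,-0.035,0,-0.01,0],[0,0,0,-0.035,0,-0.01,0],[0,0,0,-0.035,0,0,0],[0,0,0,-0.03,0,0,0],[0,0,0,0,0,0,0],[0,0,0,0,0,0,0],[0,0,0,0,0,0,0]]'
python3 - <<'E'
from h import *
shot("wrist","w17")
E
```

```text
time: 27.43
tool_pos: [0.4289, 0.1018, 0.2559]
tool_rot: [0.0, 0.921, -0.39, 0.0]
contact_force: [-0.3, -0.2, 0.5]
gripper_width: -0.003
t 27.48 [0.4293 0.1014 0.2559] [ 0.     0.921 -0.39  -0.   ] [-0.1 -0.3  0.3] 0.002
pics/w17.png scale 1.5625
```

View pics/w17.png

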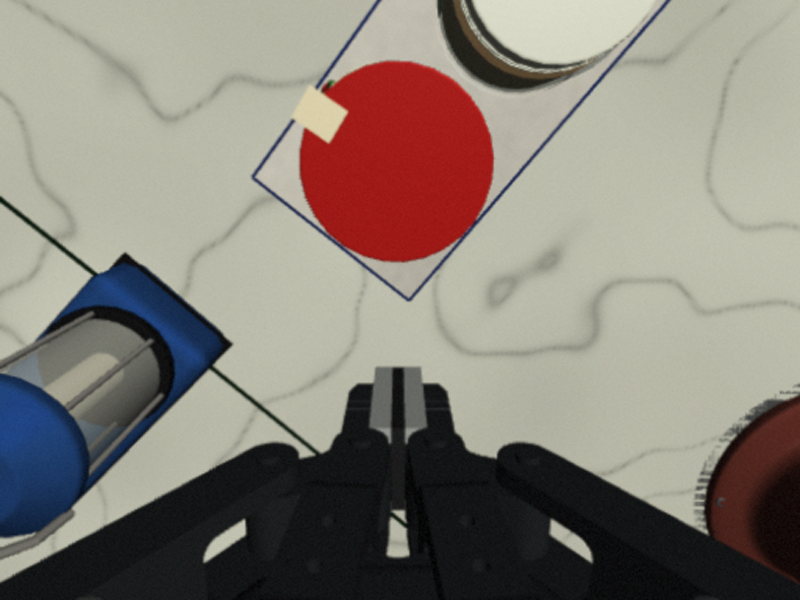

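```bash
python3 - <<'E'
from lab import *
C=load("w17")
im=cv2.imread("w17.png").astype(int)
m=((im[...,2]>130)&(im[...,1]<45)&(im[...,0]<45)).astype(np.uint8); m[200:]=0
cs,_=cv2.findContours(m,cv2.RETR_EXTERNAL,cv2.CHAIN_APPROX_NONE)
c=max(cs,key=len)[:,0]; X=onz(C,c,.124)[:,:2].astype(np.float32); ctr,r=cv2.minEnclosingCircle(X); print('lid',ctr,r)
lab("w17",[[311,86],[348,111],[330,143],[292,119]],ctr)
T=onz(C,np.array([[253,177],[409,299],[376,0],[668,0]])/1.5625,.016)[:,:2]
a=lambda v:np.degrees(np.arctan2(v[1],v[0]))
print('tray x dir',a(T[0]-T[1]),'y-90 front',a(T[0]-T[2])-90,'back',a(T[1]-T[3])-90)
print(manip.state()['time'])
E
```

```text
lid (0.4718564450740814, 0.05823979154229164) 0.049124523997306824
[[0.5277, 0.0602], [0.5071, 0.056], [0.5034, 0.0734], [0.5244, 0.0781]] line 12.1 from centre 11.3
tray x dir 5.117140729291469 y-90 front 5.626917918174044 back 4.813608027516636
27.4833
```

```bash
python3 -m creep '[[0,0,0,0.033,0,0,0],[0,0,0,0.033,0,0.02,0],[0,0,0,0.029,0,0.03,0],[0,0,0,0,0,0.03,0],[0,0,0,0,0,0.025,0],[0,0,0,0,0,0.015,0],[0,0,0,0,0,0,0],[0,0,0,0,0,0,0]]'
python3 - <<'E'
from h import *
s=manip.state();M=R.from_quat(np.roll(s['tool_rot'],-1)).as_matrix()
print(np.degrees(np.arctan2(M[1,0],M[0,0])), M.T@(np.array([.4719,.0582,.124])-s['tool_pos']))
E
```

```text
time: 28.15
tool_pos: [0.4951, 0.0326, 0.1352]
tool_rot: [0.001, 0.92, -0.391, -0.001]
contact_force: [0.2, 0.5, 0.2]
gripper_width: 0.001
-46.0088216992433 [-0.03448153 -0.00113896  0.01129469]
```

```bash
python3 -m creep '[[0,0,0,0,0,0.007,0],[0,0,0,0,0,0.004,0],[0,0,0,0,0,0.002,0],[0,0,0,0,0,0,0]]'; python3 -m creep '[[0,0,0,0,0,0.0015,0],[0,0,0,0,0,0,0]]'
```

```text
time: 28.48
tool_pos: [0.4961, 0.0333, 0.1242]
tool_rot: [-0.0, 0.921, -0.39, 0.001]
contact_force: [0.3, -0.0, -0.2]
gripper_width: -0.001
time: 28.65
tool_pos: [0.4964, 0.0333, 0.124]
tool_rot: [-0.0, 0.921, -0.39, 0.001]
contact_force: [-2.2, 0.0, 6.5]
gripper_width: -0.001
```

```bash
python3 -m creep '[[0,0,0,0,0,0.001,0],[0,0,4,-0.0001,0.0025,0,0],[0,0,4,-0.0001,0.0025,0,0],[0,0,0,0,0,0,0],[0,0,0,0,0,0,0],[0,0,0,0,0,-0.005,0],[0,0,0,0,0,-0.015,0],[0,0,0,-0.02,0,-0.03,0],[0,0,0,-0.033,0,-0.03,0],[0,0,0,-0.033,0,-0.03,0],[0,0,0,-0.02,0,-0.015,0],[0,0,0,0,0,0,0],[0,0,0,0,0,0,0],[0,0,0,0,0,0,0]]'
python3 - <<'E'
from h import *
shot("wrist","w18");shot("scene","s18",(200,100,460,330))
E
```

```text
time: 29.82
tool_pos: [0.4315, 0.112, 0.2411]
tool_rot: [0.0, 0.891, -0.453, -0.0]
contact_force: [0.3, -1.2, -0.9]
gripper_width: -0.0
t 29.87 [0.4314 0.1118 0.2405] [ 0.001  0.891 -0.454 -0.001] [-1.  -0.1 -0.3] 0.001
pics/w18.png scale 1.5625
t 29.92 [0.4314 0.1116 0.2402] [ 0.001  0.891 -0.454 -0.001] [ 0.1  0.9 -0.3] -0.001
pics/s18.png scale 2.608695652173913
```

View pics/w18.png

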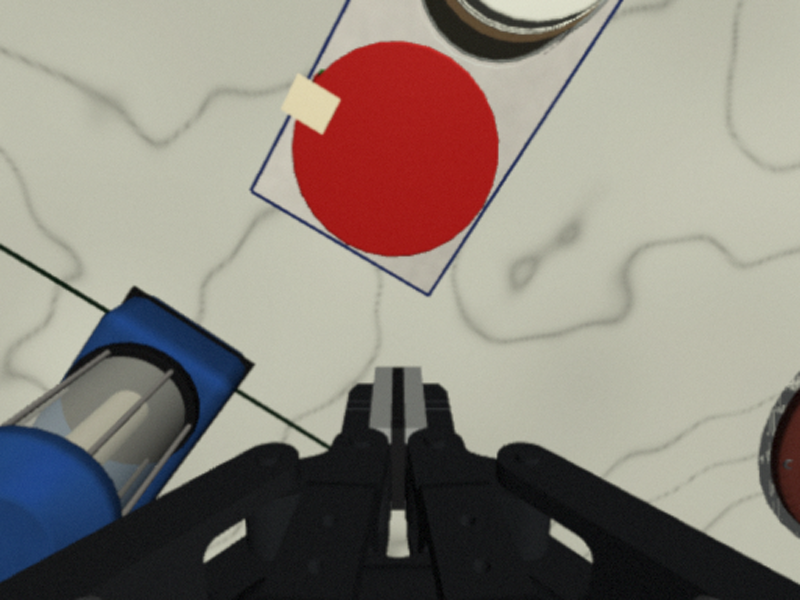

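View pics/s18.png

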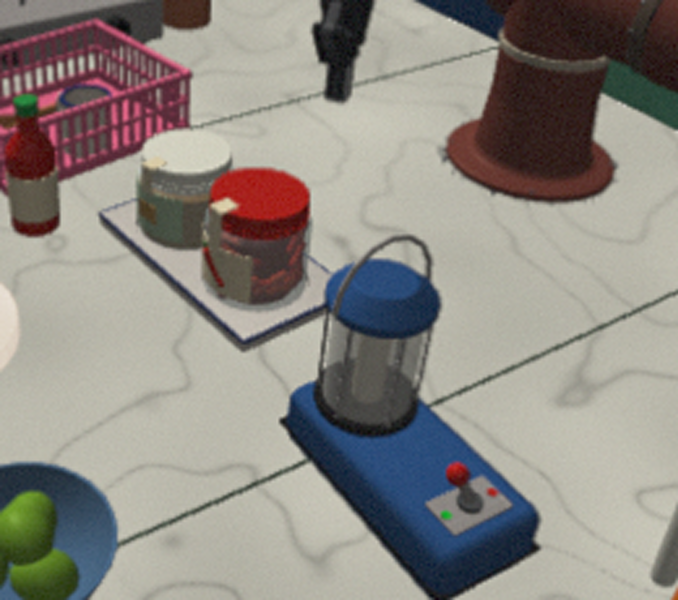

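```bash
python3 - <<'E'
from lab import *
from scipy.optimize import least_squares
C=load("w18")
im=cv2.imread("w18.png").astype(int)
m=((im[...,2]>130)&(im[...,1]<45)&(im[...,0]<45)).astype(np.uint8); m[200:]=0
cs,_=cv2.findContours(m,cv2.RETR_EXTERNAL,cv2.CHAIN_APPROX_NONE)
c=max(cs,key=len)[:,0]; X=onz(C,c,.124)[:,:2].astype(np.float32); ctr,r=cv2.minEnclosingCircle(X); print('lid',ctr,r)
lab("w18",[[298,73],[341,99],[324,135],[281,110]],ctr)
T=onz(C,np.array([[252,190],[429,295],[348,0],[621,0]])/1.5625,.016)[:,:2]
a=lambda v:np.degrees(np.arctan2(v[1],v[0]))
print('tray x dir',a(T[0]-T[1]),'y-90 front',a(T[0]-T[2])-90,'back',a(T[1]-T[3])-90)
S=cam("scene")
ball=lambda x,y,q:proj(S,[x+.046*np.sin(q-.5),y,.066+.046*np.cos(q-.5)])[0]
def f(v): return np.r_[ball(v[0],v[1],0)-[392.5,273.6],ball(v[0],v[1],v[2])-[375.2,281.7]]
r=least_squares(f,[.522,.424,.8],x_scale=[.01,.01,.1]);print(r.x,r.fun)
E
```

```text
lid (0.47221729159355164, 0.05803104117512703) 0.04946716129779816
[[0.5285, 0.0557], [0.5065, 0.0532], [0.5041, 0.0711], [0.5263, 0.0737]] line 6.7 from centre 7.0
tray x dir 4.710168632120143 y-90 front 5.201600367773523 back 4.981714683770349
[0.52012624 0.42374955 0.99051903] [-0.165829   -0.18555548  0.16097364  0.18453275]
```

```bash
python3 - <<'E'
from h import *
shot("side","d18",(110,130,430,384)); print(manip.state()['joint_vel'].__abs__().max() if hasattr(manip.state()['joint_vel'],'max') else manip.state()['joint_vel'])
E
```

```text
t 29.97 [0.4314 0.1116 0.2403] [ 0.001  0.891 -0.454 -0.001] [-0.4 -0.   0.2] 0.001
pics/d18.png scale 2.3622047244094486
0.0030347162567262776
```

View pics/d18.png

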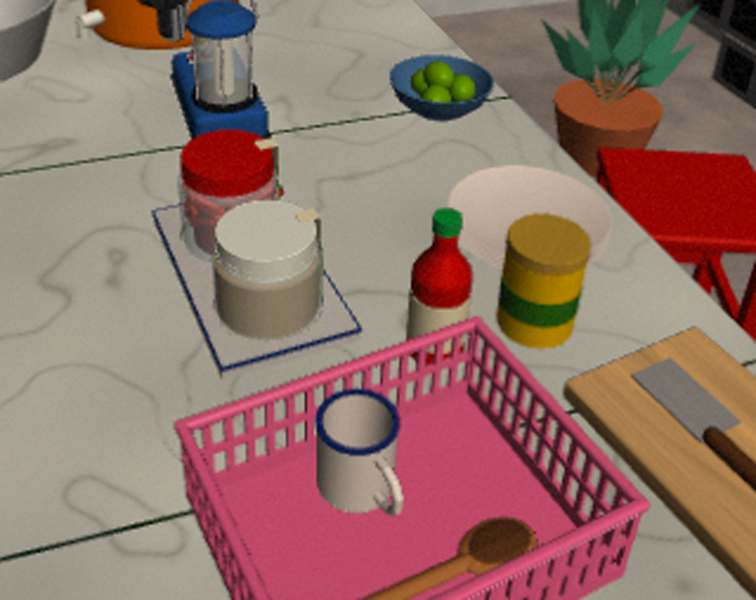

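The side view shows the mug upright at (357,450) and the spoon at (470,560), both inside the basket. The bystanders haven't moved, the label strip at (265,145) points to the yard, and the gripper is clear of everything.

```bash
python3 -c "
from plant import manip
print(manip.job_done())"
```

```text
the job is handed in; nothing more can be done
None
```

I finished the job and handed it in at about 30 s of the 70 s allowed; no verdict was reported. I switched the lantern on, set the spoon and then the mug down in the pink basket, and turned the jar with a shut fingertip on the lid at about 5–14 N. The first turn stopped about 6.6° past square, so I did a short second nudge.

**Last checks:**
- **Label:** about 1.8° off square to the tray's yard-side edge, measured from the wrist camera.
- **Jar:** still in its well, with the lid centre about 4 mm from the well centre. It looks upright in the pictures; I did not measure the tilt.
- **Lantern:** toggle at about 0.99 rad by camera fit. An earlier rough estimate gave about 0.96, and the lever pushed back with about 15 N, as it would at its stop. The pictures show no clear glow, so I couldn't confirm by eye that the label is lit.
- **Spoon and mug:** both resting inside the upright basket, the mug standing.
- **Bystanders:** they look unmoved in the side view, but I did not measure them at the end.
- **Basket:** it shifted by a few millimetres, probably nudged when I let go of the spoon.
- **Robot:** the gripper was clear of everything at the end, with about zero contact force.

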